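# Seat the screw arbor in the tilted carving spindle

## Task

Get the carving stand ready: take the slotted, square-necked arbor out of the wooden block and seat its taper in the leaning spindle, turning it until its slots drop over the two drive dogs and its flange lies fully home on the spindle nose. Let go and leave it there; leave the pointed centre in the block and the bottle, mug and jar where they stand.

Things in the scene. Friction and masses are not known exactly. Their poses are not given: they have to be found in the camera images.
- arbor_neck (a point): Middle of the arbor's square neck, the place to grip: 30 x 30 mm, 45 mm long, this point half-way up it. A stub 10 mm across stands 12 mm above the neck. Loose, about 0.5 kg. z runs along the arbor from shank to stub; x and y are square to the neck's flats. It starts upright in one of the block's holes, flange resting on the block's top, yaw varied.
- arbor_seat (a point): Centre of the underside of the arbor's flange, 32.5 mm below arbor_neck, same axes. Flange 54 mm across, 10 mm thick, with two open slots 16 mm wide through its rim at +x and -x, cut in to 17.5 mm from the axis. Half a turn makes no difference. Below it the conical shank: 48 mm long, 32 mm across at the flange, 18 mm at its tip.
- spindle_nose (a point): Centre of the mouth of the spindle's tapered hole, in the plane of its flat ring face (58 mm across). Mouth 33.4 mm, 54 mm deep, tapered like the shank, 0.7 mm play all round when home. z: spindle axis, pointing out, leaning 30 degrees from vertical towards the stand's -x (the robot's side); y is level. This frame is the fixed head's and does not turn with the spindle.
- dogs_level (a point): Point on the spindle axis 8 mm above the ring face (axes as spindle_nose), level with the tops of two dogs on opposite sides of the mouth: 19.5 to 28 mm from the axis, 14 mm wide, tops chamfered to 10 mm. The line through them lies at an unreported angle up to 35 degrees about z either way from this y axis; see or feel for it. Flange stops here unless slots meet dogs within about 6 degrees.
- stand: Fixed green carving stand: origin under its base on the table (base 170 x 150 x 16 mm), z up, cheeks 126 mm high at 48 mm either side. In its frame spindle_nose is at x -30, y 0, z 170 mm. A friction brake (1.5 N m) holds the spindle against light rubbing.
- block: Fixed wooden block 100 (x) x 230 (y) x 65 mm high; origin at the centre of its underside. Its two upright through holes, 36 mm across, are at y = -55 and +55 mm; one holds the arbor, the other the pointed centre.
- centre_mid (a point): Pointed centre, to be left in the block: round plain steel body 43 mm across without slots, ending in a cone point 56 mm above the block's top. The point is on its axis 20 mm above the block's top.
- bottle_mid (a point): Blue bottle, 72 mm across and 210 mm high; the point is half-way up.
- mug_mid (a point): White mug, 80 mm across and 85 mm high; the point is half-way up.
- jar_mid (a point): Small white pot, 74 mm across and 65 mm high; the point is half-way up.
Mind the look-alikes: they are no part of the job. Leave any blue, green or yellow look-alike of the part that bears arbor_neck alone.

How it is judged:
By the outcome, as a careful person would: the job done as asked, in the order asked, and still so for the second after the job is handed in, with the robot touching nothing.
It also fails if it takes over 58 s, if anything falls off the work surface, if the arm or the gripper's body presses on something with over 40 N, if the wrist force passes 120 N, or if a joint passes its speed limit or range.

## Robot

A 7-joint arm with a two-finger parallel gripper is mounted at the origin on the work surface. World frame = base frame: x ahead of the robot, y to its left, z up, the work surface at z = 0. Lengths are in m, angles in rad, forces in N, time in s.
With the tool pointing down it reaches from about 0.4 to 0.85 m from the base axis. Payload 4.5 kg.
Tool frame: the origin (TCP) lies midway between the tips of the shut fingers; the grasp point (between the pads) lies 19 mm behind it; z points along the fingers, y is the direction in which the jaws open and shut (so a half turn about z gives the same grasp; the last joint's range is limited). The gripper opens to 85 mm and grips with 20 to 120 N. Pads are 22 mm wide; open, the fingers measure 114 mm over their backs; the gripper's body (76 mm by 85 mm) begins 54 mm behind the grasp point. The pads swing forward as they close: fully open they stand 13 mm farther back than shut.
Start: joints at [-1.267, 0.689, -0.195, 1.565, 0.157, 0.902, -0.215], TCP at [0.167, 0.602, 0.207] pointing down, gripper open.
Joint ranges: [-3.01, 3.01], [-0.46, 2.08], [-1.47, 1.51], [0.13, 2.56], [-1, 4.14], [0.04, 2.09], [-2.66, 2.66]. Speed limits (rad/s): [2.57, 2.57, 3.14, 3.14, 3.14, 3.14, 3.14].

## Interface

Orientations are given as a unit quaternion [w, x, y, z].
In Python, from rig import sensors, optics, arm gives the robot as it stands. The module is installed in compiled form; this text tells all that it offers.
- The arm moves only by the tool step_arm, never from a script. Its argument "moves" is a list of rows, each an object with "dr": the turn, a rotation vector about the tool's x, y, z in rad, a list of three; "offset": the shift along the tool's x, y, z in mm, a list of three; "claw": the finger opening in mm, from 0 to 85.4. A call has exactly 5 rows; each row shifts and turns the commanded pose from where the row before left it, along the tool's axes as they then stand; what a row does not reach is not made up. A row lasts 1/12 s, in which the tool goes at most 41.7 mm and 7.16 degrees, less where a joint would pass 70% of its speed; a pose out of reach is approached as far as the arm can. A call with a gripper value outside its range is refused whole. The fingers move at their own pace and stop on an object; "force" is the grip in N (left out, the last holds). Time passes only in rows, so rows that do not move let the fingers close, or fill a call up. It gives the time, the measured TCP pose, the force and the opening at its end, in the units of the state.
- sensors.get_obs(): the state, without advancing time (a new reading comes with each control period).
- optics.snapshot(name): name is "scene" or "top" or "wrist"; returns a dict with "frame" (480x640x3 uint8, blue, green, red), "range_z" (480x640 float32, m along the optical axis (not along the pixel's ray), 0 where there is no reading), "mtx" (3x3 intrinsics, pixels), "k1" (the pictures are not rectified: a ray, as slopes to the right and down, at radius r is drawn at 1 + k1 r^2 times it, then the intrinsics apply), "rvec" (rotation vector, rad) and "tvec" (3), from world to camera coordinates, as OpenCV has them; the wrist camera has in their place "tool_from_camera" (4x4, takes a point from camera to tool coordinates, whose origin is the TCP and whose axes are the flange's). Camera axes: x right, y down, z forward; pixel columns grow to the right and rows downward; lengths in m; the calibration is good to about 2 mm. A picture is of the moment at which its call begins: read the wrist's pose just before it.
- arm.sign_off(): hands the job in, once; it reports no verdict.
Trained networks look in a picture, given as the dict that the camera call returned (one of the last four; its "shot" number tells which), for a name from the list of things; names that differ only in an ending like _2 or _b are one class to them, and where a whole thing is asked for, a point or a joint stands for the part that bears it (a point fixed in the world has none). Each returns a list of dicts, best first, with "confidence" (0 to 1); they miss things now and then, are a little off and sometimes report something else, mostly with a low value. They report only what shows in the picture. A call takes as long as a camera call. They do not tell look-alikes from the thing itself.
- optics.recognise(label, picture): "location" ([x, y, z] in m, in world coordinates, good to about 4 mm: the middle of the surface that is visible of it).
- optics.mark_of(label, picture): "location" ([x, y, z] in m, in world coordinates, good to about 4 mm: a listed point, or the origin of a listed thing).
The state is a dict: "time": time; "joint_positions": joint angles; "dq": joint speeds; "tau": joint torques, N m; "position": TCP position; "tcp_rot": TCP orientation; "ft_force": force on the tool from outside, world axes, zero at the start; "moment": the same for the moment, N m; "finger_gap": finger opening in m.
Only numpy, scipy, OpenCV 4.12 (cv2) and the standard library are available. Lean on these libraries where they do the work, as an engineer would, in place of code of your own. Each camera call takes 0.05 s, during which the arm holds its last target.

## Working session

There is one attempt and no reset: what is moved stays moved. The work goes in short steps, Python scripts to look and compute and a tool call to move; the robot and the scene stay as the last step left them, time stands still between calls to the robot, and variables do not carry over. Pictures are saved under pics/ and viewed, and the job is handed in when it is done.

Besides the shell and the picture viewer there is one more tool, called as name(argument=value, ...) on one line, values as JSON. step_arm: Moves the arm, as the interface text tells. Its arguments: {"type":"object","properties":{"moves":{"type":"array","items":{"type":"object","properties":{"dr":{"type":"array","items":{"type":"number"}},"offset":{"type":"array","items":{"type":"number"}},"claw":{"type":"number"}}}},"force":{"type":"number"}},"required":["moves"]}

```bash
mkdir -p pics; cat > h.py <<'E'
import numpy as np, cv2, pickle
from scipy.spatial.transform import Rotation as R
from rig import sensors, optics, arm
def Rq(q): return R.from_quat([q[1],q[2],q[3],q[0]])
def snap(n):
    o=sensors.get_obs(); s=optics.snapshot(n)
    if n=='wrist':
        T=np.eye(4); T[:3,:3]=Rq(o['tcp_rot']).as_matrix(); T[:3,3]=o['position']
        s['wc']=T@np.array(s['tool_from_camera'])
    else:
        M=np.eye(4); M[:3,:3]=cv2.Rodrigues(np.array(s['rvec'],float))[0]; M[:3,3]=np.array(s['tvec']).ravel()
        s['wc']=np.linalg.inv(M)
    return s
def dist(s): return np.array([s['k1'],0,0,0],float)
def cloud(s):
    h,w=s['range_z'].shape
    u,v=np.meshgrid(np.arange(w),np.arange(h))
    p=cv2.undistortPoints(np.stack([u,v],-1).reshape(-1,1,2).astype(np.float64),np.array(s['mtx'],float),dist(s)).reshape(h,w,2)
    z=s['range_z'][...,None]
    P=np.concatenate([p*z,z],-1)
    return P@s['wc'][:3,:3].T+s['wc'][:3,3]
def proj(s,X):
    M=np.linalg.inv(s['wc']); 
    return cv2.projectPoints(np.array(X,float).reshape(-1,3),cv2.Rodrigues(M[:3,:3])[0],M[:3,3],np.array(s['mtx'],float),dist(s))[0].reshape(-1,2)
E
cat > a.py <<'E'
from h import *
print(sensors.get_obs())
for n in ['scene','top','wrist']:
    s=snap(n); cv2.imwrite(f'pics/{n}0.png',s['frame']); pickle.dump(s,open(n+'0.pkl','wb'))
    print(n,s['wc'][:3].round(3).tolist(),np.array(s['mtx']).tolist(),s['k1'])
    for l in ['arbor_neck','arbor_seat','spindle_nose','dogs_level','stand','block','centre_mid','bottle_mid','mug_mid','jar_mid']:
        for d in optics.mark_of(l,s):
            print(l,np.round(d['location'],3),round(d['confidence'],2),proj(s,d['location']).round(0))
E
python3 a.py
```

```text
{'time': 0.0, 'joint_positions': array([-1.26718052,  0.68997427, -0.19451654,  1.56639538,  0.15727803,
        0.90251326, -0.21505119]), 'dq': array([ 2.94811269e-03, -3.45328323e-04, -2.17951873e-03,  3.09384008e-04,
       -1.20172772e-03,  3.62895780e-04,  3.04973794e-05]), 'tau': array([-9.21514184e-04, -5.39628696e+01, -1.26626149e+00, -1.58536595e+01,
        9.26428358e-03,  9.86005616e-03,  9.98874242e-06]), 'position': array([0.16645035, 0.60167399, 0.20657655]), 'tcp_rot': array([-6.56702224e-05,  1.34435634e-01,  9.90921873e-01, -9.47871177e-04]), 'ft_force': array([ 0.39521687, -0.17882133, -0.09958412]), 'moment': array([-0.00469874,  0.04289112, -0.01331864]), 'finger_gap': 0.08540718515991091}
scene [[0.096, 0.807, -0.583, 1.264], [0.995, -0.083, 0.049, 0.0], [-0.009, -0.585, -0.811, 1.065]] [[613.6948868361893, 0.0, 320.1672803214019], [0.0, 613.6948868361893, 240.18508596522415], [0.0, 0.0, 1.0]] -0.061976732757485394
arbor_neck [0.699 0.319 0.08 ] 0.81 [[465. 290.]]
arbor_neck [0.44  0.268 0.086] 0.75 [[413. 185.]]
arbor_neck [0.606 0.386 0.077] 0.73 [[487. 247.]
[... 1676 characters left out ...]
 [[463. 287.]]
dogs_level [ 0.506 -0.22   0.173] 0.97 [[463. 287.]]
stand [ 0.543 -0.219 -0.001] 0.69 [[443. 275.]]
block [ 0.582  0.19  -0.004] 0.96 [[269. 260.]]
centre_mid [0.575 0.139 0.082] 0.64 [[288. 260.]]
centre_mid [ 0.508 -0.22   0.176] 0.62 [[463. 287.]]
bottle_mid [ 0.791 -0.006  0.108] 0.84 [[353. 160.]]
bottle_mid [ 0.543 -0.218 -0.002] 0.32 [[442. 275.]]
mug_mid [0.755 0.181 0.041] 0.69 [[272. 184.]]
jar_mid [ 0.75  -0.179  0.036] 0.73 [[426. 185.]]
wrist [[0.266, 0.917, 0.297, 0.091], [0.964, -0.252, -0.082, 0.624], [-0.0, 0.309, -0.951, 0.373]] [[379.91595230367113, 0.0, 319.35736350679923], [0.0, 379.91595230367113, 242.9547724875669], [0.0, 0.0, 1.0]] -0.05126887818548014
```

View pics/scene0.png

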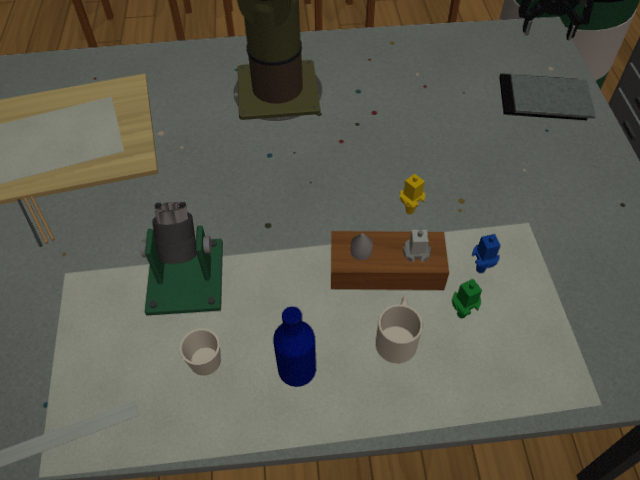

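View pics/top0.png

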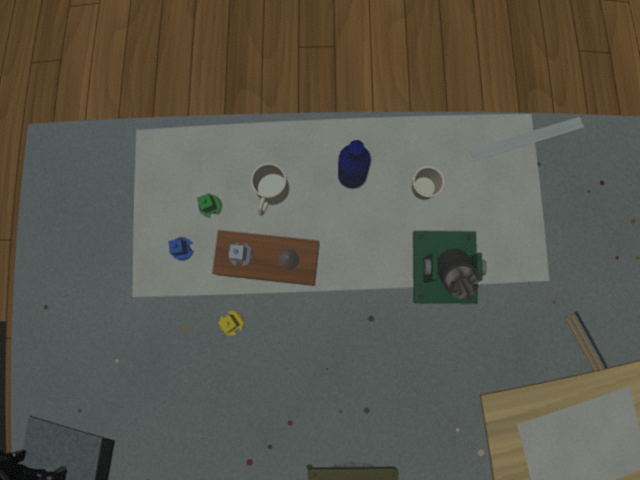

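```bash
cat > b.py <<'E'
from h import *
s=pickle.load(open('scene0.pkl','rb'));t=pickle.load(open('top0.pkl','rb'))
a=cv2.resize(s['frame'][180:320,340:510],None,fx=3,fy=3,interpolation=cv2.INTER_CUBIC)
b=cv2.resize(t['frame'][220:300,200:320],None,fx=4,fy=4,interpolation=cv2.INTER_CUBIC)
cv2.imwrite('pics/c1.png',a);cv2.imwrite('pics/c2.png',b)
c=cv2.resize(s['frame'][140:290,110:240],None,fx=4,fy=4,interpolation=cv2.INTER_CUBIC)
cv2.imwrite('pics/c3.png',c)
c=cv2.resize(t['frame'][240:330,400:520],None,fx=5,fy=5,interpolation=cv2.INTER_CUBIC)
cv2.imwrite('pics/c4.png',c)
E
python3 b.py
```

```text
(no output)
```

View crops.

In the scene picture, these could be taken for the arbor: the grey one in the block (418,243), the yellow (413,190), blue (487,250) and green (467,295) copies, and the round pointed centre (361,245). By the description, I choose the grey one in the block. The spindle is at (173,215).

View pics/c1.png

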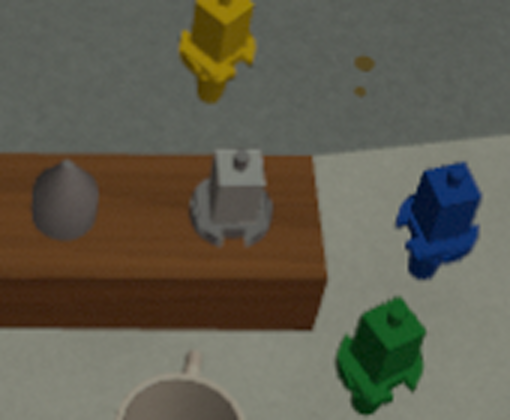

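View pics/c2.png

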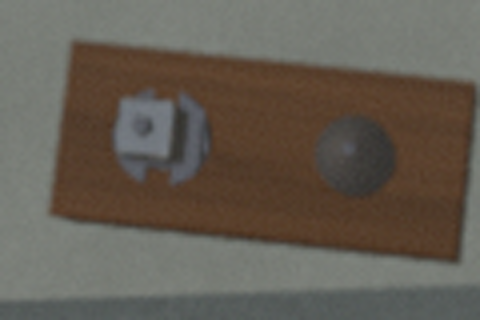

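View pics/c3.png

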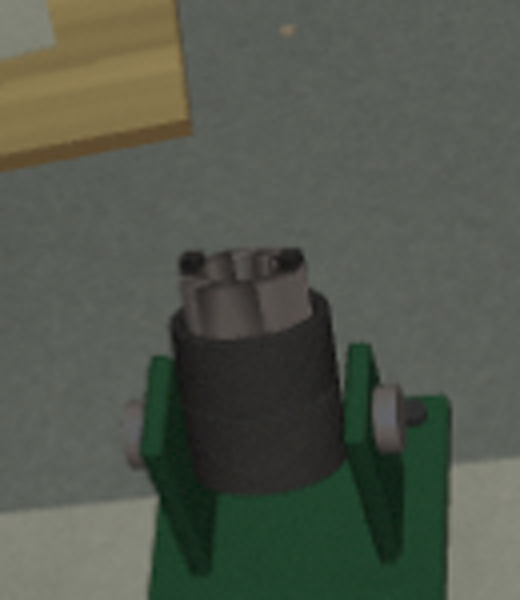

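View pics/c4.png

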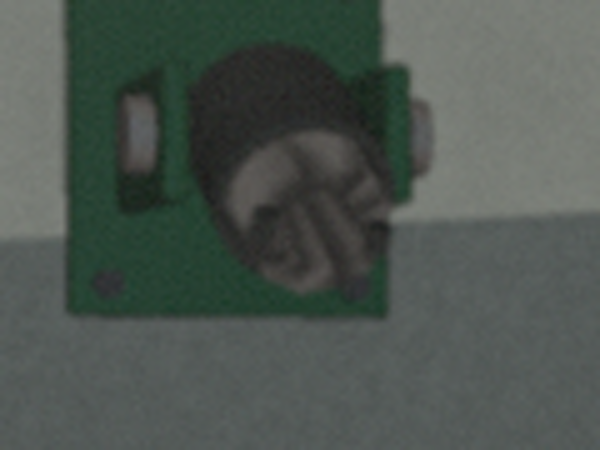

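step_arm(moves=[{"offset":[-33.5,-15.3,-4],"dr":[0,0,0],"claw":85},{"offset":[-33.5,-15.3,-4],"dr":[0,0,0],"claw":85},{"offset":[-33.5,-15.3,-4],"dr":[0,0,0],"claw":85},{"offset":[-33.5,-15.3,-4],"dr":[0,0,0],"claw":85},{"offset":[-33.5,-15.3,-4],"dr":[0,0,0],"claw":85}])

```text
time: 2.07
position: [0.3088, 0.4828, 0.2277]
tcp_rot: [0.0, 0.134, 0.991, 0.0]
ft_force: [0.5, 1.1, -0.1]
finger_gap: 0.0852
```

step_arm(moves=[{"offset":[-33.5,-15.3,0],"dr":[0,0,0],"claw":85},{"offset":[-33.5,-15.3,0],"dr":[0,0,0],"claw":85},{"offset":[-33.5,-15.3,0],"dr":[0,0,0],"claw":85},{"offset":[-33.5,-15.3,0],"dr":[0,0,0],"claw":85},{"offset":[-33.5,-15.3,0],"dr":[0,0,0],"claw":85}])

```text
time: 2.48
position: [0.45, 0.3643, 0.2276]
tcp_rot: [0.0, 0.134, 0.991, 0.0]
ft_force: [0.4, 0.2, 0.3]
finger_gap: 0.0849
```

step_arm(moves=[{"offset":[-33.5,-15.3,0],"dr":[0,0,0],"claw":85},{"offset":[-33.5,-15.3,0],"dr":[0,0,0],"claw":85},{"offset":[-33.5,-15.3,0],"dr":[0,0,0],"claw":85},{"offset":[-33.5,-15.3,0],"dr":[0,0,-0.077],"claw":85},{"offset":[-33.5,-15.3,0],"dr":[0,0,-0.077],"claw":85}])

```text
time: 2.9
position: [0.5925, 0.2476, 0.2275]
tcp_rot: [-0.0, 0.056, 0.998, -0.0]
ft_force: [0.5, 0.3, 0.9]
finger_gap: 0.0851
```

```bash
cat > c.py <<'E'
from h import *
import sys
n=sys.argv[1]
s=snap('wrist'); cv2.imwrite(f'pics/w{n}.png',s['frame']); pickle.dump(s,open(f'w{n}.pkl','wb'))
o=sensors.get_obs(); print(o['time'],o['position'],o['joint_positions'].round(2),Rq(o['tcp_rot']).as_matrix().round(3).tolist())
for l in sys.argv[2:]:
    for d in optics.mark_of(l,s): print(l,np.round(d['location'],4),round(d['confidence'],2),proj(s,d['location']).round(0))
E
python3 c.py 1 arbor_neck arbor_seat centre_mid
```

```text
2.95 [0.60078216 0.23905601 0.22710333] [-0.31  0.7  -0.28  1.47  0.22  0.99  0.81] [[-0.993, 0.12, 0.007], [0.12, 0.993, -0.006], [-0.008, -0.005, -1.0]]
arbor_neck [0.6993 0.3236 0.0788] 0.95 [[412. 319.]]
arbor_neck [0.5868 0.2458 0.0999] 0.87 [[315. 217.]]
arbor_neck [0.4369 0.2686 0.0768] 0.8 [[323.  12.]]
arbor_neck [0.6056 0.3878 0.0814] 0.75 [[484. 215.]]
arbor_seat [0.4327 0.2637 0.0475] 0.87 [[316.  17.]]
arbor_seat [0.606  0.3885 0.0499] 0.86 [[471. 208.]]
arbor_seat [0.5907 0.2436 0.0682] 0.82 [[314. 213.]]
arbor_seat [0.7039 0.3217 0.0453] 0.72 [[403. 307.]]
centre_mid [0.5755 0.1392 0.0857] 0.81 [[187. 214.]]
```

```bash
python3 c.py 2 arbor_neck arbor_seat centre_mid; python3 - <<'E'
from h import *
s=pickle.load(open('w2.pkl','rb'))
cv2.imwrite('pics/w2c.png',cv2.resize(s['frame'][130:300,150:400],None,fx=3,fy=3,interpolation=cv2.INTER_CUBIC))
E
```

```text
3.15 [0.59099049 0.24989377 0.22719037] [-0.32  0.7  -0.29  1.48  0.22  0.99  0.79] [[-0.993, 0.116, -0.001], [0.116, 0.993, 0.001], [0.001, 0.001, -1.0]]
arbor_neck [0.4396 0.2699 0.0778] 0.98 [[323.  15.]]
arbor_neck [0.5854 0.2474 0.0966] 0.83 [[316. 215.]]
arbor_neck [0.7017 0.3263 0.0804] 0.8 [[416. 322.]]
arbor_neck [0.6019 0.3876 0.0818] 0.59 [[484. 211.]]
arbor_seat [0.5929 0.2466 0.0659] 0.95 [[317. 215.]]
arbor_seat [0.6067 0.3873 0.0477] 0.92 [[469. 207.]]
arbor_seat [0.4308 0.2635 0.0436] 0.82 [[314.  16.]]
arbor_seat [0.7027 0.3239 0.0449] 0.67 [[405. 306.]]
centre_mid [0.5779 0.1394 0.0841] 0.87 [[188. 218.]]
```

View pics/w2c.png

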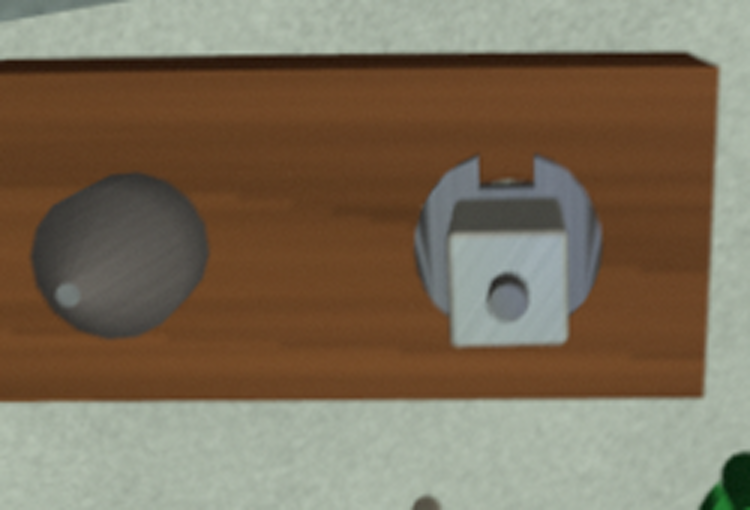

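```bash
cat > d.py <<'E'
from h import *
s=pickle.load(open('w2.pkl','rb')); P=cloud(s)
n=lambda a,b,c:(np.abs(P[...,0]-.589)<.05)&(np.abs(P[...,1]-.247)<.05)&(P[...,2]>a)&(P[...,2]<b)
m=n(.113,.126,0); Q=P[m]; print(m.sum(),np.median(Q,0),Q.min(0),Q.max(0))
r=cv2.minAreaRect((Q[:,:2]*1000).astype(np.float32)); print(r)
m=n(.128,.140,0); Q=P[m]; print('stub',m.sum(),np.median(Q,0) if m.sum() else 0)
m=n(.07,.08,0); Q=P[m]; print('flange',m.sum(),np.median(Q,0)); print(cv2.minEnclosingCircle((Q[:,:2]*1000).astype(np.float32)))
m=(P[...,2]>.055)&(P[...,2]<.068)&(abs(P[...,0]-.58)<.1)&(abs(P[...,1]-.19)<.15)
Q=P[m];print('block',cv2.minAreaRect((Q[:,:2]*1000).astype(np.float32)))
# neck top edge in pixels
g=cv2.cvtColor(s['frame'],cv2.COLOR_BGR2GRAY); print(proj(s,[[.589,.247,.132]]))
E
python3 d.py
```

```text
1414 [0.58622869 0.24889836 0.1184967 ] [0.57289806 0.2323469  0.11317709] [0.604624   0.26450438 0.12576847]
((589.0589599609375, 248.4414520263672), (29.92546844482422, 30.29061508178711), 84.52994537353516)
stub 147 [0.58876157 0.24855947 0.13061917]
flange 1062 [0.58167542 0.25241152 0.07364826]
((589.3833618164062, 248.447509765625), 27.02110481262207)
block ((600.4822387695312, 210.55560302734375), (268.9139099121094, 130.75335693359375), 83.38882446289062)
[[316.11484065 231.63182385]]
```

step_arm(moves=[{"offset":[3.8,-39.8,-4.6],"dr":[0,0,0],"claw":85},{"offset":[3.8,-39.8,-4.6],"dr":[0,0,0],"claw":85},{"offset":[3.8,-39.8,-4.6],"dr":[0,0,0],"claw":85},{"offset":[3.8,-39.8,-4.6],"dr":[0,0,0],"claw":85},{"offset":[3.8,-39.8,-4.6],"dr":[0,0,0],"claw":85}])

```text
time: 3.72
position: [0.5485, 0.0537, 0.2509]
tcp_rot: [0.0, 0.057, 0.998, 0.0]
ft_force: [1.3, -0.0, -0.5]
finger_gap: 0.0852
```

step_arm(moves=[{"offset":[3.8,-39.8,-4.6],"dr":[0,0,0],"claw":85},{"offset":[3.8,-39.8,-4.6],"dr":[0,0,0],"claw":85},{"offset":[3.8,-39.8,-4.6],"dr":[0,0,0],"claw":85},{"offset":[3.8,-39.8,-4.6],"dr":[0,0,0],"claw":85},{"offset":[3.8,-39.8,-4.6],"dr":[0,0,0],"claw":85}])

```text
time: 4.13
position: [0.507, -0.1419, 0.274]
tcp_rot: [0.0, 0.057, 0.998, 0.0]
ft_force: [0.7, -0.5, 0.2]
finger_gap: 0.0853
```

step_arm(moves=[{"offset":[3.8,-39.8,-4.6],"dr":[0,0,0],"claw":85},{"offset":[3.8,-39.8,-4.6],"dr":[0,0,0],"claw":85},{"offset":[0,0,0],"dr":[0,0,0],"claw":85},{"offset":[0,0,0],"dr":[0,0,0],"claw":85},{"offset":[0,0,0],"dr":[0,0,0],"claw":85}])

```text
time: 4.55
position: [0.4912, -0.2181, 0.2827]
tcp_rot: [0.0, 0.057, 0.998, 0.0]
ft_force: [-0.5, 1.5, -1.0]
finger_gap: 0.0848
```

```bash
python3 c.py 3 spindle_nose dogs_level stand; python3 - <<'E'
from h import *
s=pickle.load(open('w3.pkl','rb'))
cv2.imwrite('pics/w3c.png',cv2.resize(s['frame'][130:330,200:450],None,fx=3,fy=3,interpolation=cv2.INTER_CUBIC))
E
```

```text
4.6 [ 0.49150408 -0.21731546  0.28267308] [ 0.54  0.49 -0.33  1.72  0.19  0.96  1.6 ] [[-0.994, 0.112, 0.0], [0.112, 0.994, 0.001], [-0.0, 0.001, -1.0]]
stand [ 0.5415 -0.2189 -0.0015] 0.78 [[323. 230.]]
```

View pics/w3c.png

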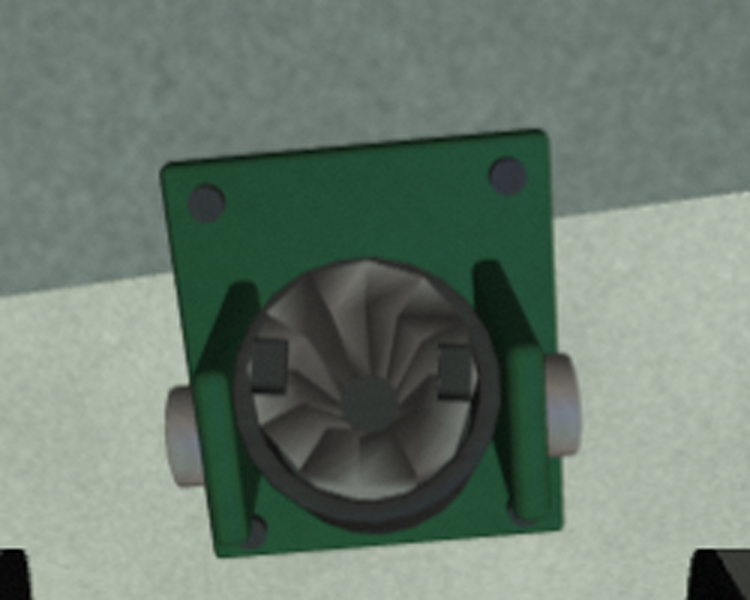

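```bash
cat > e.py <<'E'
from h import *
s=pickle.load(open('w3.pkl','rb')); P=cloud(s); F=s['frame'].astype(int)
v=(s['range_z']>0)
m=v&(F[...,1]>F[...,2]+12)&(F[...,1]>F[...,0]+3)&(P[...,2]>.008)&(P[...,2]<.024)&(abs(P[...,0]-.54)<.15)&(abs(P[...,1]+.22)<.15)
Q=P[m]; print('base',m.sum(),np.median(Q,0)); 
r=cv2.minAreaRect((Q[:,:2]*1000).astype(np.float32)); print(r)
c0=(200,130)
def px(x,y): return int(round(200+x/3)),int(round(130+y/3))
D=[]
for x,y in [(269,365),(455,371)]:
    u,w=px(x,y); q=P[w-4:w+5,u-3:u+4].reshape(-1,3); D.append(np.median(q,0)); print('dog',D[-1],q.std(0))
print('mid',(D[0]+D[1])/2, 'sep',np.linalg.norm(D[0]-D[1]))
# ring face points around circle
N0=np.array([.509,-.220,.170])
a=np.array([-.5,0,.866])
d=P-N0; h=d@a; rad=np.linalg.norm(d-h[...,None]*a,axis=-1)
m=v&(rad<.033)&(abs(h)<.006); Q=P[m]; print('ring',m.sum(), Q.mean(0))
# plane RANSAC-ish on rad 18..28
w=v&(rad>.0185)&(rad<.028)&(abs(h)<.005)
Q=P[w]; 
for _ in range(4):
    c=Q.mean(0); n=np.linalg.svd(Q-c)[2][2]; n*=np.sign(n[2]); e=(Q-c)@n; Q=Q[abs(e)<2*e.std()+1e-4]
print(len(Q),c,n,'rms',e.std(),'tilt',np.degrees(np.arccos(n[2])),'az',np.degrees(np.arctan2(n[1],-n[0])))
np.set_printoptions(precision=4,suppress=True)
E
python3 e.py
```

```text
base 7069 [ 0.5099956  -0.21363069  0.01463936]
((561.3651123046875, -220.29534912109375), (150.65164184570312, 169.22999572753906), 88.77896881103516)
dog [ 0.5053827  -0.24138481  0.17477011] [0.01171554 0.00439396 0.03414842]
dog [ 0.5116991  -0.1946533   0.17770621] [0.00170861 0.00151381 0.00126136]
mid [ 0.5085409  -0.21801905  0.17623816] sep 0.04724776076222634
ring 2953 [ 0.51146177 -0.21863571  0.16955913]
1736 [ 0.51088932 -0.21930502  0.16847776] [-0.50065054  0.01146524  0.86557356] rms 0.000615767348277606 tilt 30.051737042126657 az 1.3118827655084209
```

```bash
cat >> h.py <<'E'
def rayplane(s,px,N,n):
    p=cv2.undistortPoints(np.array(px,float).reshape(-1,1,2),np.array(s['mtx'],float),dist(s)).reshape(-1,2)
    d=np.c_[p,np.ones(len(p))]@s['wc'][:3,:3].T; o=s['wc'][:3,3]
    t=((N-o)@n)/(d@n); return o+d*t[:,None]
yaw=np.radians(-1.2)
SX0=np.array([np.cos(yaw),np.sin(yaw),0]); SY=np.array([-np.sin(yaw),np.cos(yaw),0])
SZ=-.5*SX0+np.array([0,0,np.sqrt(.75)]); SX=np.cross(SY,SZ)
NOSE=np.array([.5113,-.2192,.170])
E
cat > f.py <<'E'
from h import *
s=pickle.load(open('w3.pkl','rb'))
px=lambda L:[(200+(x-1)/3,130+(y-1)/3) for x,y in L]
L=[(252,339),(288,339),(288,392),(254,393)]; Rr=[(439,345),(470,346),(472,398),(440,397)]
for q in (L,Rr):
    W=rayplane(s,px(q),NOSE+.008*SZ,SZ)-NOSE
    print(np.c_[W@SX,W@SY].round(4)*1000, (np.c_[W@SX,W@SY].mean(0)*1000).round(1))
f=4;im=cv2.resize(s['frame'],None,fx=f,fy=f,interpolation=cv2.INTER_CUBIC)
th=np.linspace(0,2*np.pi,80)
def draw(h,r,c):
    C=NOSE+h*SZ+r*(np.cos(th)[:,None]*SX+np.sin(th)[:,None]*SY)
    cv2.polylines(im,[(proj(s,C)*f+f/2).astype(np.int32).reshape(-1,1,2)],True,c,1)
draw(0,.029,(0,0,255));draw(0,.0167,(0,255,255));draw(-.054,.0095,(255,255,0))
import sys
a=np.radians(float(sys.argv[1])) if len(sys.argv)>1 else 0
ex=-np.sin(a)*SX+np.cos(a)*SY; ey=np.cos(a)*SX+np.sin(a)*SY
for sg in (1,-1):
    C=[NOSE+.008*SZ+sg*ex*x+ey*y for x,y in [(.0195,-.005),(.028,-.005),(.028,.005),(.0195,.005)]]
    cv2.polylines(im,[(proj(s,C)*f+f/2).astype(np.int32).reshape(-1,1,2)],True,(0,255,0),1)
cv2.imwrite('pics/ov%s.png'%(sys.argv[1] if len(sys.argv)>1 else ''),im[200*f:310*f,260*f:380*f])
E
python3 f.py
```

```text
[[ -9.5 -26.5]
 [ -8.7 -17.3]
 [  4.9 -18.3]
 [  4.4 -26.8]] [ -2.2 -22.2]
[[-3.7 20.6]
 [-2.8 28.4]
 [10.4 27.5]
 [ 9.5 19.6]] [ 3.3 24. ]
```

View pics/ov.png

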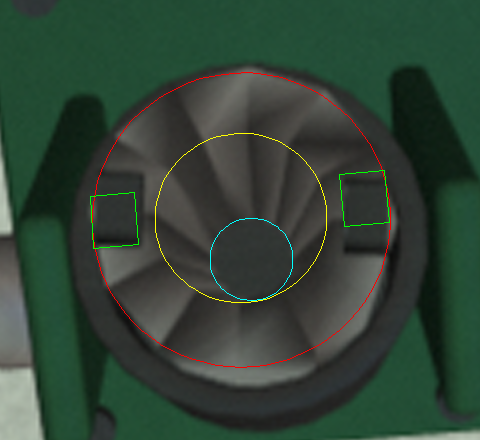

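```bash
sed -i 's/^NOSE=.*/NOSE=np.array([.5113,-.2192,.170])+.0006*SX+.0006*SY/' h.py; python3 f.py -6.8
```

```text
[[-10.1 -27.1]
 [ -9.3 -17.9]
 [  4.3 -18.9]
 [  3.8 -27.4]] [ -2.8 -22.8]
[[-4.3 20. ]
 [-3.4 27.8]
 [ 9.8 26.9]
 [ 8.9 19. ]] [ 2.7 23.4]
```

View pics/ov-6.8.png

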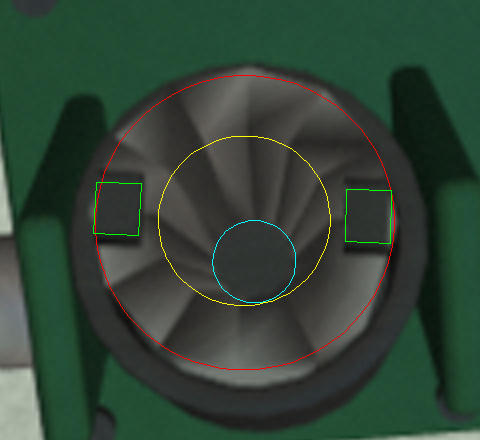

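```bash
cat >> h.py <<'E'
def plan(p1,R1,nrow,p0=None,R0=None,show=True):
    o=sensors.get_obs()
    p0=np.array(o['position']) if p0 is None else p0; R0=Rq(o['tcp_rot']) if R0 is None else R0
    rv=(R0.inv()*R1).as_rotvec(); dv=rv/nrow; st=(p1-p0)/nrow
    print('t',o['time'],'dist',(np.linalg.norm(p1-p0)*1000).round(1),'ang',np.degrees(np.linalg.norm(rv)).round(1),'dr/row',dv.round(4).tolist())
    for i in range(nrow):
        Ri=R0*R.from_rotvec(dv*i); print(i,(Ri.inv().apply(st)*1000).round(1).tolist())
def Rxyz(x,z):
    z=z/np.linalg.norm(z); x=x-z*(x@z); x/=np.linalg.norm(x); return R.from_matrix(np.c_[x,np.cross(z,x),z])
E
python3 - <<'E'
from h import *
b=np.radians(-5.5); y=np.array([-np.sin(b),np.cos(b),0])
Rg=Rxyz(np.cross(y,[0,0,-1.]),np.array([0,0,-1.])); print(Rg.as_matrix().round(3))
plan(np.array([.5892,.2485,.180]),Rg,13)
E
```

```text
[[-0.995  0.096  0.   ]
 [ 0.096  0.995  0.   ]
 [ 0.     0.    -1.   ]]
t 4.75 dist 487.1 ang 0.9 dr/row [0.0001, -0.0, -0.0013]
0 [-3.4, 36.5, 7.9]
1 [-3.5, 36.5, 7.9]
2 [-3.5, 36.5, 7.9]
3 [-3.6, 36.5, 7.9]
4 [-3.6, 36.4, 7.9]
5 [-3.7, 36.4, 7.9]
6 [-3.7, 36.4, 7.9]
7 [-3.8, 36.4, 7.9]
8 [-3.8, 36.4, 7.9]
9 [-3.9, 36.4, 7.9]
10 [-3.9, 36.4, 7.9]
11 [-4.0, 36.4, 7.9]
12 [-4.0, 36.4, 7.9]
```

step_arm(moves=[{"offset":[-3.5,36.5,7.9],"dr":[0,0,-0.0013],"claw":85},{"offset":[-3.5,36.5,7.9],"dr":[0,0,-0.0013],"claw":85},{"offset":[-3.5,36.5,7.9],"dr":[0,0,-0.0013],"claw":85},{"offset":[-3.6,36.5,7.9],"dr":[0,0,-0.0013],"claw":85},{"offset":[-3.6,36.4,7.9],"dr":[0,0,-0.0013],"claw":85}])

```text
time: 5.17
position: [0.5293, -0.0374, 0.2428]
tcp_rot: [0.0, 0.054, 0.999, 0.0]
ft_force: [-0.0, -0.3, 1.2]
finger_gap: 0.0848
```

step_arm(moves=[{"offset":[-3.7,36.4,7.9],"dr":[0,0,-0.0013],"claw":85},{"offset":[-3.7,36.4,7.9],"dr":[0,0,-0.0013],"claw":85},{"offset":[-3.8,36.4,7.9],"dr":[0,0,-0.0013],"claw":85},{"offset":[-3.8,36.4,7.9],"dr":[0,0,-0.0013],"claw":85},{"offset":[-3.9,36.4,7.9],"dr":[0,0,-0.0013],"claw":85}])

```text
time: 5.58
position: [0.567, 0.1418, 0.2032]
tcp_rot: [-0.0, 0.05, 0.999, 0.0]
ft_force: [1.0, 0.5, 0.5]
finger_gap: 0.0849
```

step_arm(moves=[{"offset":[-3.9,36.4,7.9],"dr":[0,0,-0.0013],"claw":85},{"offset":[-4,36.4,7.9],"dr":[0,0,-0.0013],"claw":85},{"offset":[-4,36.4,7.9],"dr":[0,0,-0.0013],"claw":85},{"offset":[0,0,0],"dr":[0,0,0],"claw":85},{"offset":[0,0,0],"dr":[0,0,0],"claw":85}])

```text
time: 6.0
position: [0.5885, 0.2507, 0.179]
tcp_rot: [-0.001, 0.046, 0.999, 0.001]
ft_force: [-0.8, -1.0, 0.3]
finger_gap: 0.085
```

```bash
python3 c.py 4 ; sed -i 's/w2.pkl/w4.pkl/' d.py; python3 d.py; python3 - <<'E'
from h import *
s=pickle.load(open('w4.pkl','rb'))
cv2.imwrite('pics/w4c.png',cv2.resize(s['frame'][180:350,200:450],None,fx=3,fy=3,interpolation=cv2.INTER_CUBIC))
b=np.radians(-5.5); y=np.array([-np.sin(b),np.cos(b),0])
plan(np.array([.5892,.2485,.180]),Rxyz(np.cross(y,[0,0,-1.]),np.array([0,0,-1.])),1)
E
```

```text
6.05 [0.58925715 0.24755693 0.17933361] [-0.32  0.75 -0.27  1.55  0.24  0.88  0.8 ] [[-0.995, 0.095, -0.001], [0.095, 0.995, -0.0], [0.001, -0.0, -1.0]]
1959 [0.58584453 0.24898214 0.11848882] [0.5728396  0.23276941 0.11303816] [0.60487265 0.26450854 0.12582592]
((588.9647216796875, 248.49581909179688), (30.07589340209961, 30.3571834564209), 84.54885864257812)
stub 210 [0.58862278 0.2485596  0.13050796]
flange 1483 [0.57964995 0.25154275 0.07364039]
((589.17919921875, 248.5702362060547), 27.1341552734375)
block ((600.6280517578125, 209.71969604492188), (268.44781494140625, 131.1594696044922), 83.38815307617188)
[[311.62545997 260.59633345]]
t 6.05 dist 1.2 ang 0.1 dr/row [-0.0005, -0.001, 0.0004]
0 [0.1, 0.9, -0.7]
```

View pics/w4c.png

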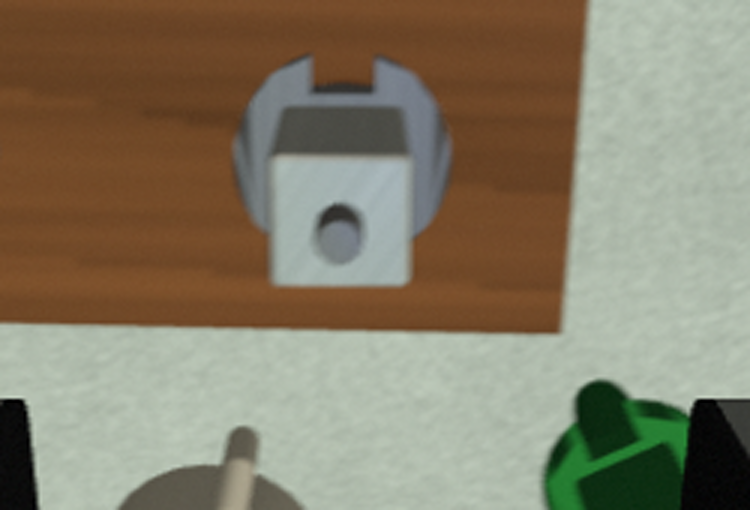

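The neck is square to the jaws and centred, with its flat top at crop (340,220). I descend and grip.

step_arm(moves=[{"offset":[0,0.5,25],"dr":[0,0,0],"claw":85},{"offset":[0,0,25],"dr":[0,0,0],"claw":85},{"offset":[0,0,25],"dr":[0,0,0],"claw":85},{"offset":[0,0,15],"dr":[0,0,0],"claw":85},{"offset":[0,0,10],"dr":[0,0,0],"claw":85}])

```text
time: 6.47
position: [0.5894, 0.2439, 0.0782]
tcp_rot: [-0.001, 0.05, 0.999, -0.001]
ft_force: [0.1, -1.0, -0.6]
finger_gap: 0.0847
```

step_arm(moves=[{"offset":[0,0,0],"dr":[0,0,0],"claw":45},{"offset":[0,0,0],"dr":[0,0,0],"claw":45},{"offset":[0,0,0],"dr":[0,0,0],"claw":35},{"offset":[0,0,0],"dr":[0,0,0],"claw":24},{"offset":[0,0,0],"dr":[0,0,0],"claw":20}], force=60)

```text
time: 6.88
position: [0.5913, 0.2473, 0.0815]
tcp_rot: [0.001, 0.049, 0.999, 0.001]
ft_force: [-0.6, -0.5, 3.2]
finger_gap: 0.0286
```

step_arm(moves=[{"offset":[0,0,0],"dr":[0,0,0],"claw":15},{"offset":[0,0,0],"dr":[0,0,0],"claw":15},{"offset":[0,0,0],"dr":[0,0,0],"claw":15},{"offset":[0,0,0],"dr":[0,0,0],"claw":15},{"offset":[0,0,0],"dr":[0,0,0],"claw":15}], force=80)

```text
time: 7.3
position: [0.5913, 0.2473, 0.0816]
tcp_rot: [0.001, 0.049, 0.999, 0.001]
ft_force: [-0.8, 1.0, 6.9]
finger_gap: 0.028
```

step_arm(moves=[{"offset":[0,0,-5],"dr":[0,0,0],"claw":15},{"offset":[0,0,-15],"dr":[0,0,0],"claw":15},{"offset":[0,0,-25],"dr":[0,0,0],"claw":15},{"offset":[0,0,-30],"dr":[0,0,0],"claw":15},{"offset":[0,0,-40],"dr":[0,0,0],"claw":15}])

```text
time: 7.72
position: [0.5872, 0.2446, 0.1926]
tcp_rot: [-0.004, 0.049, 0.999, -0.002]
ft_force: [-0.3, 0.4, -6.9]
finger_gap: 0.028
```

step_arm(moves=[{"offset":[0,0,-40],"dr":[0,0,0],"claw":15},{"offset":[0,0,-20],"dr":[0,0,0],"claw":15},{"offset":[0,0,0],"dr":[0,0,0],"claw":15},{"offset":[0,0,0],"dr":[0,0,0],"claw":15},{"offset":[0,0,0],"dr":[0,0,0],"claw":15}])

```text
time: 8.13
position: [0.5882, 0.2451, 0.2519]
tcp_rot: [-0.003, 0.049, 0.999, -0.002]
ft_force: [-0.7, -0.9, -6.9]
finger_gap: 0.0281
```

```bash
python3 c.py 5 arbor_seat arbor_neck; python3 - <<'E'
from h import *
s=pickle.load(open('w5.pkl','rb'))
cv2.imwrite('pics/w5c.png',cv2.resize(s['frame'][230:480,150:480],None,fx=2.4,fy=2.4,interpolation=cv2.INTER_CUBIC))
T=s['tool_from_camera']; h,w=s['range_z'].shape
P=cloud(s); wt=s['wc']@np.linalg.inv(np.array(T)); Pt=(P-wt[:3,3])@wt[:3,:3]*1000
for (r,c) in [(260,320),(280,320),(300,320),(320,320),(340,320),(360,320),(380,320),(400,320),(420,320)]: print(r,c,Pt[r,c].round(1))
E
```

```text
8.1833 [0.58814469 0.24506664 0.25149811] [-0.31  0.67 -0.29  1.46  0.2   1.05  0.83] [[-0.995, 0.098, -0.006], [0.098, 0.995, -0.003], [0.006, -0.004, -1.0]]
arbor_seat [0.5853 0.2415 0.2344] 0.88 [[310. 275.]]
arbor_seat [0.7037 0.3198 0.0441] 0.83 [[398. 302.]]
arbor_seat [0.4314 0.2669 0.043 ] 0.81 [[327.  29.]]
arbor_seat [0.6037 0.3876 0.0457] 0.58 [[462. 206.]]
arbor_neck [0.4376 0.2684 0.0747] 0.94 [[330.  28.]]
arbor_neck [0.585  0.2451 0.2687] 0.79 [[316. 303.]]
arbor_neck [0.6041 0.3883 0.0775] 0.72 [[475. 214.]]
arbor_neck [0.7003 0.3227 0.083 ] 0.7 [[408. 316.]]
260 320 [16.7  1.2  1. ]
280 320 [ 17.5   1.1 -24.2]
300 320 [ 15.1   1.1 -37.3]
320 320 [  6.4   1.2 -36.8]
340 320 [  6.    1.1 -50. ]
360 320 [-11.8   1.2 -36.4]
380 320 [-245.6    1.8  251.3]
400 320 [-277.5    1.9  250.5]
420 320 [-312.5    1.9  251.5]
```

View pics/w5c.png

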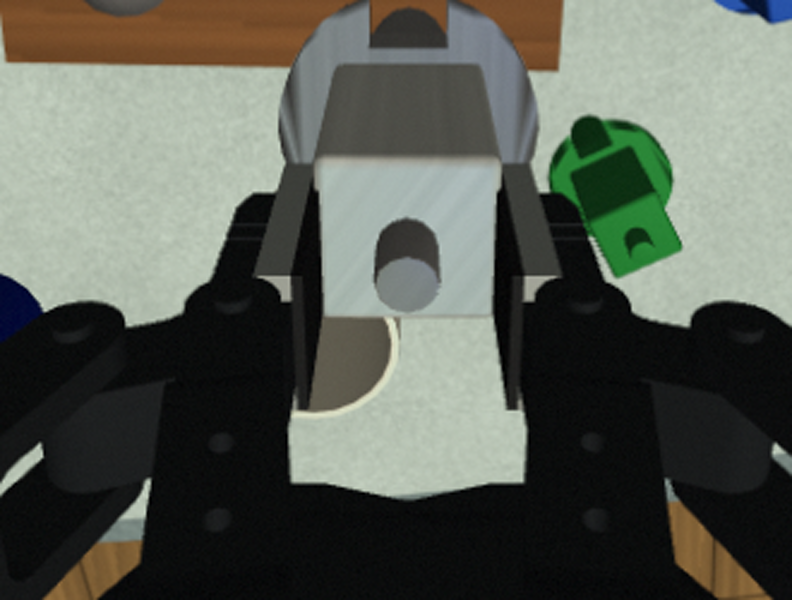

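```bash
cat > g.py <<'E'
from h import *
import sys
s=pickle.load(open(sys.argv[1],'rb'))
P=cloud(s); wt=s['wc']@np.linalg.inv(np.array(s['tool_from_camera'])); Pt=(P-wt[:3,3])@wt[:3,:3]*1000
v=s['range_z']>0
rg=v&(abs(Pt[...,0])<32)&(abs(Pt[...,1])<32)
# neck top: bright pixels
g=s['frame'].max(-1)
m=rg&(abs(Pt[...,2]+37)<3)&(g>90); Q=Pt[m]; r=cv2.minAreaRect(Q[:,:2].astype(np.float32)); print('top',m.sum(),r)
A=np.c_[Q[:,:2],np.ones(len(Q))]; c=np.linalg.lstsq(A,Q[:,2],rcond=None)[0]; print('tilt top deg',np.degrees(c[:2]),'z',c[2])
m=rg&(abs(Pt[...,2]+49.5)<2)&(g>90);Q=Pt[m]; print('stub',m.sum(),np.median(Q,0))
m=rg&(Pt[...,2]>3)&(Pt[...,2]<14)&(g>60); Q=Pt[m]; print('flange',m.sum(),np.median(Q,0),cv2.minEnclosingCircle(Q[:,:2].astype(np.float32)))
m=rg&(abs(Pt[...,1])<10)&(Pt[...,0]>10)&(Pt[...,2]>-33)&(Pt[...,2]<0); Q=Pt[m]
if len(Q):
    A=np.c_[Q[:,1:],np.ones(len(Q))]; c=np.linalg.lstsq(A,Q[:,0],rcond=None)[0]; print('face x',c[2]-18*c[1],'yaw deg',np.degrees(c[0]),'tilt deg',np.degrees(c[1]))
E
python3 g.py w5.pkl
```

```text
top 4068 ((2.115780830383301, 0.7779579162597656), (54.95093536376953, 30.31878662109375), 89.73075866699219)
tilt top deg [ 0.42428347 -0.2051704 ] z -37.00165181748129
stub 474 [  2.04580046   0.79563123 -49.02361514]
flange 2876 [16.06714829  1.66409698  7.97381839] ((2.455044746398926, 1.0087109804153442), 27.06333351135254)
face x 16.99482934241248 yaw deg 0.14960797405005513 tilt deg 0.19399550940608148
```

```bash
cat >> h.py <<'E'
NOSE=NOSE+np.array([0,-.0008,0])
def fin(h,a=-6.8,ax=.0021,dx=0,dy=0):
    a=np.radians(a); ex=-np.sin(a)*SX+np.cos(a)*SY
    Rf=Rxyz(ex,-SZ); p=NOSE+h*SZ-ax*ex+Rf.apply([dx,dy,0]); return p,Rf
E
python3 - <<'E'
from h import *
p,Rf=fin(.12); print(p,Rf.as_matrix().round(3)); plan(p,Rf,20)
E
```

```text
[ 0.45158627 -0.22023473  0.27409872] [[ 0.123  0.857  0.5  ]
 [ 0.991 -0.136 -0.01 ]
 [ 0.059  0.496 -0.866]]
t 8.2833 dist 486.1 ang 96.1 dr/row [-0.0229, -0.0186, 0.0786]
0 [4.5, -23.9, -1.0]
1 [2.6, -24.1, -1.6]
2 [0.7, -24.2, -2.2]
3 [-1.3, -24.1, -2.8]
4 [-3.2, -23.9, -3.3]
5 [-5.1, -23.5, -3.7]
6 [-7.0, -22.9, -4.1]
7 [-8.9, -22.2, -4.5]
8 [-10.7, -21.3, -4.8]
9 [-12.4, -20.3, -5.1]
10 [-14.0, -19.1, -5.3]
11 [-15.6, -17.8, -5.4]
12 [-17.0, -16.4, -5.5]
13 [-18.4, -14.9, -5.6]
14 [-19.6, -13.3, -5.5]
15 [-20.7, -11.6, -5.4]
16 [-21.6, -9.8, -5.3]
17 [-22.4, -8.0, -5.1]
18 [-23.0, -6.1, -4.8]
19 [-23.5, -4.1, -4.5]
```

step_arm(moves=[{"offset":[4.5,-23.9,-1],"dr":[-0.0229,-0.0186,0.0786],"claw":15},{"offset":[2.6,-24.1,-1.6],"dr":[-0.0229,-0.0186,0.0786],"claw":15},{"offset":[0.7,-24.2,-2.2],"dr":[-0.0229,-0.0186,0.0786],"claw":15},{"offset":[-1.3,-24.1,-2.8],"dr":[-0.0229,-0.0186,0.0786],"claw":15},{"offset":[-3.2,-23.9,-3.3],"dr":[-0.0229,-0.0186,0.0786],"claw":15}])

```text
time: 8.7
position: [0.5546, 0.1282, 0.2585]
tcp_rot: [0.048, 0.245, 0.967, 0.054]
ft_force: [1.0, -0.3, -6.3]
finger_gap: 0.0277
```

step_arm(moves=[{"offset":[-5.1,-23.5,-3.7],"dr":[-0.0229,-0.0186,0.0786],"claw":15},{"offset":[-7,-22.9,-4.1],"dr":[-0.0229,-0.0186,0.0786],"claw":15},{"offset":[-8.9,-22.2,-4.5],"dr":[-0.0229,-0.0186,0.0786],"claw":15},{"offset":[-10.7,-21.3,-4.8],"dr":[-0.0229,-0.0186,0.0786],"claw":15},{"offset":[-12.4,-20.3,-5.1],"dr":[-0.0229,-0.0186,0.0786],"claw":15}])

```text
time: 9.12
position: [0.5198, 0.0121, 0.2636]
tcp_rot: [0.095, 0.428, 0.893, 0.106]
ft_force: [0.5, 0.7, -5.9]
finger_gap: 0.0276
```

```bash
python3 - <<'E'
from h import *
print(sensors.get_obs()['joint_positions'].round(2))
p,Rf=fin(.12); plan(p,Rf,10)
E
```

```text
[ 0.09  0.38 -0.19  2.07 -0.04  0.43  0.63]
t 9.1167 dist 242.3 ang 47.8 dr/row [-0.0225, -0.0186, 0.0781]
0 [-14.1, -19.0, -5.3]
1 [-15.6, -17.7, -5.4]
2 [-17.1, -16.3, -5.5]
3 [-18.4, -14.8, -5.5]
4 [-19.6, -13.2, -5.5]
5 [-20.6, -11.5, -5.4]
6 [-21.6, -9.7, -5.2]
7 [-22.4, -7.9, -5.0]
8 [-23.0, -6.0, -4.8]
9 [-23.5, -4.1, -4.4]
```

step_arm(moves=[{"offset":[-14.1,-19,-5.3],"dr":[-0.0225,-0.0186,0.0781],"claw":15},{"offset":[-15.6,-17.7,-5.4],"dr":[-0.0225,-0.0186,0.0781],"claw":15},{"offset":[-17.1,-16.3,-5.5],"dr":[-0.0225,-0.0186,0.0781],"claw":15},{"offset":[-18.4,-14.8,-5.5],"dr":[-0.0225,-0.0186,0.0781],"claw":15},{"offset":[-19.6,-13.2,-5.5],"dr":[-0.0225,-0.0186,0.0781],"claw":15}])

```text
time: 9.53
position: [0.486, -0.1037, 0.2688]
tcp_rot: [0.137, 0.591, 0.78, 0.153]
ft_force: [0.2, -0.2, -6.8]
finger_gap: 0.0281
```

```bash
python3 - <<'E'
from h import *
print(sensors.get_obs()['joint_positions'].round(2))
p,Rf=fin(.11); plan(p,Rf,5)
E
```

```text
[ 0.46  0.32 -0.3   2.23 -0.26  0.23  0.71]
t 9.5333 dist 120.3 ang 23.9 dr/row [-0.0226, -0.0189, 0.078]
0 [-20.9, -11.4, -3.5]
1 [-21.8, -9.6, -3.3]
2 [-22.5, -7.8, -3.1]
3 [-23.1, -6.0, -2.8]
4 [-23.6, -4.1, -2.5]
```

```bash
python3 - <<'E'
from h import *
p,Rf=fin(.092); plan(p,Rf,5)
E
```

```text
t 9.5333 dist 120.1 ang 23.9 dr/row [-0.0226, -0.0189, 0.078]
0 [-21.3, -11.0, 0.1]
1 [-22.1, -9.4, 0.3]
2 [-22.8, -7.6, 0.5]
3 [-23.3, -5.8, 0.8]
4 [-23.7, -4.0, 1.1]
```

step_arm(moves=[{"offset":[-21.3,-11,0.1],"dr":[-0.0226,-0.0189,0.078],"claw":15},{"offset":[-22.1,-9.4,0.3],"dr":[-0.0226,-0.0189,0.078],"claw":15},{"offset":[-22.8,-7.6,0.5],"dr":[-0.0226,-0.0189,0.078],"claw":15},{"offset":[-23.3,-5.8,0.8],"dr":[-0.0226,-0.0189,0.078],"claw":15},{"offset":[-23.7,-4,1.1],"dr":[-0.0226,-0.0189,0.078],"claw":15}])

```text
time: 9.95
position: [0.4665, -0.2113, 0.2523]
tcp_rot: [0.167, 0.719, 0.648, 0.188]
ft_force: [-0.3, 1.4, -7.3]
finger_gap: 0.0279
```

step_arm(moves=[{"offset":[0,0,0],"dr":[0,0,0],"claw":15},{"offset":[0,0,0],"dr":[0,0,0],"claw":15},{"offset":[0,0,0],"dr":[0,0,0],"claw":15},{"offset":[0,0,0],"dr":[0,0,0],"claw":15},{"offset":[0,0,0],"dr":[0,0,0],"claw":15}])

```text
time: 10.37
position: [0.4707, -0.2086, 0.2552]
tcp_rot: [0.17, 0.715, 0.651, 0.189]
ft_force: [0.1, 0.2, -6.4]
finger_gap: 0.0277
```

```bash
python3 c.py 6; python3 g.py w6.pkl; python3 - <<'E'
from h import *
p,Rf=fin(.092); plan(p,Rf,1)
for n in ['scene','top']:
    s=snap(n); pickle.dump(s,open(n+'6.pkl','wb'))
    c=s['frame'][120:300,100:260] if n=='scene' else s['frame'][200:340,380:540]
    cv2.imwrite(f'pics/{n}6.png',cv2.resize(c,None,fx=3.3,fy=3.3,interpolation=cv2.INTER_CUBIC))
E
```

```text
10.4167 [ 0.47079337 -0.20881965  0.25531594] [ 0.84  0.39 -0.49  2.28 -0.6   0.04  0.92] [[0.082, 0.867, 0.492], [0.995, -0.096, 0.003], [0.05, 0.489, -0.871]]
top 4471 ((3.0515079498291016, -0.2721385955810547), (30.94428253173828, 54.975135803222656), 0.22169524431228638)
tilt top deg [ 0.98359549 -0.19116419] z -37.21215070785939
stub 679 [  4.48066064  -0.59199952 -49.25890421]
flange 2995 [17.49213742  0.32834089  7.79537322] ((3.1002845764160156, -0.3061407804489136), 27.18054962158203)
face x 17.873246746946037 yaw deg 0.12316469335868062 tilt deg 0.13929800533217981
t 10.4167 dist 13.9 ang 2.5 dr/row [-0.0111, -0.0123, 0.0411]
0 [-12.4, -6.1, 2.2]
```

View pics/w6.png

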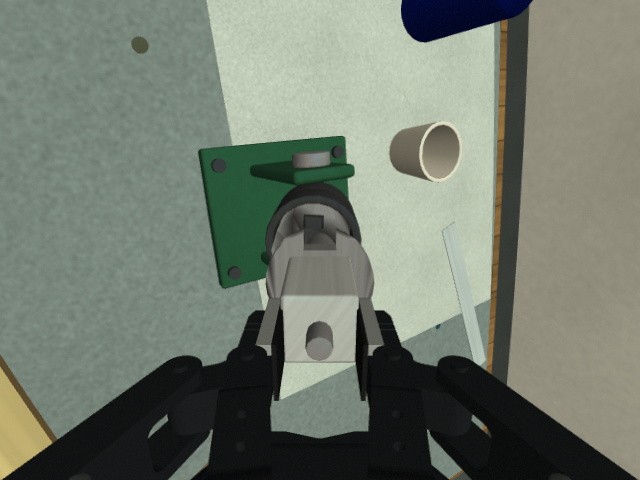

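View pics/scene6.png

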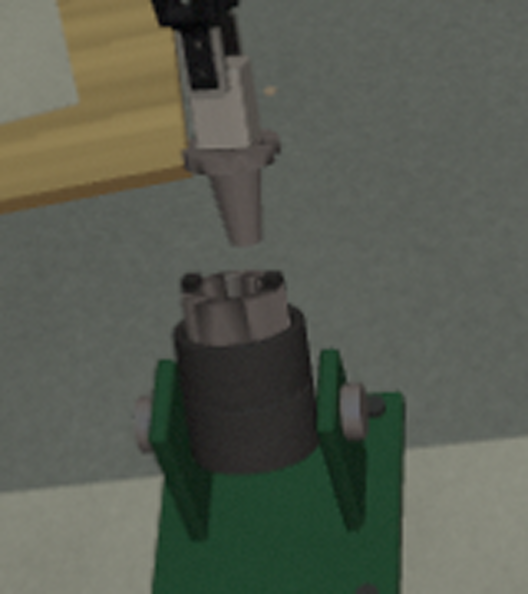

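```bash
cat > kin.py <<'E'
import numpy as np
from scipy.spatial.transform import Rotation as R
pi=np.pi
L=[((0,0,.15643),pi),((0,.005375,-.12838),pi/2),((0,-.21038,-.006375),-pi/2),((0,.006375,-.21038),pi/2),((0,-.20843,-.006375),-pi/2),((0,.00017505,-.10593),pi/2),((0,-.10593,-.00017505),-pi/2)]
TL=0.0
def fk(q,tl=None):
    p=np.zeros(3); r=R.identity()
    for (t,a),x in zip(L,q):
        p=p+r.apply(t); r=r*R.from_euler('x',a)*R.from_euler('z',x)
    p=p+r.apply([0,0,-.061525]); r=r*R.from_euler('x',pi)
    return p+r.apply([0,0,TL if tl is None else tl]),r
E
python3 - <<'E'
from kin import *
for q,t in [([-1.26718052,.68997427,-.19451654,1.56639538,.15727803,.90251326,-.21505119],[.16645,.60167,.20657]),([.54,.49,-.33,1.72,.19,.96,1.6],[.4915,-.2173,.2827]),([.84,.39,-.49,2.28,-.6,.04,.92],[.4708,-.2088,.2553])]:
    p,r=fk(q); print(p,t,r.as_matrix().round(3).tolist(), r.inv().apply(np.array(t)-p))
E
```

```text
[0.1174736  0.49580739 0.24504978] [0.16645, 0.60167, 0.20657] [[-0.266, -0.964, -0.0], [-0.964, 0.266, -0.002], [0.002, -0.0, -1.0]] [-0.11515768 -0.01899627  0.03826385]
[ 0.41653562 -0.16063599  0.30702353] [0.4915, -0.2173, 0.2827] [[-0.108, -0.994, 0.002], [-0.994, 0.108, -0.003], [0.003, -0.002, -1.0]] [ 0.04819933 -0.08056964  0.0246467 ]
[ 0.33780133 -0.1515928   0.25679986] [0.4708, -0.2088, 0.2553] [[-0.864, 0.088, 0.496], [0.099, 0.995, -0.004], [-0.494, 0.045, -0.868]] [-0.119774   -0.04531138  0.06756202]
```

```bash
cat > fit.py <<'E'
from kin import *
from h import sensors
from scipy.optimize import least_squares
D=[([-1.26718052,.68997427,-.19451654,1.56639538,.15727803,.90251326,-.21505119],[.16645,.60167,.20657]),
([-.32,.7,-.29,1.48,.22,.99,.79],[.5910,.2499,.2272]),([.54,.49,-.33,1.72,.19,.96,1.6],[.4915,-.2173,.2827]),
([-.32,.75,-.27,1.55,.24,.88,.8],[.58926,.24756,.17933]),([-.31,.67,-.29,1.46,.2,1.05,.83],[.58814,.24507,.2515]),
([.09,.38,-.19,2.07,-.04,.43,.63],[.5198,.0121,.2636]),([.46,.32,-.3,2.23,-.26,.23,.71],[.486,-.1037,.2688])]
o=sensors.get_obs(); D.append((o['joint_positions'],o['position']))
def fk2(q,x):
    d1,l1,l2,l3,b1,b2=x
    r=R.from_euler('x',pi)*R.from_euler('z',q[0]); p=np.array([0,0,d1])
    r=r*R.from_euler('x',pi/2)*R.from_euler('z',q[1])
    r=r*R.from_euler('x',-pi/2)*R.from_euler('z',q[2]); p=p+r.apply([0,b1,-l1])
    r=r*R.from_euler('x',pi/2)*R.from_euler('z',q[3])
    r=r*R.from_euler('x',-pi/2)*R.from_euler('z',q[4]); p=p+r.apply([0,b2,-l2])
    r=r*R.from_euler('x',pi/2)*R.from_euler('z',q[5])
    r=r*R.from_euler('x',-pi/2)*R.from_euler('z',q[6]); p=p+r.apply([0,0,-l3])
    return p,r*R.from_euler('x',pi)*R.from_euler('z',pi/2)
if __name__=='__main__':
    W=[10]+[1]*6+[10]
    f=lambda x: np.concatenate([w*(fk2(q,x)[0]-t) for w,(q,t) in zip(W,D)])
    s=least_squares(f,[.285,.42,.314,.3,0,0]); print(s.x.round(4),(f(s.x)*1000).reshape(-1,3).round(1))
    print(fk2(*[D[-1][0],s.x])[1].as_matrix().round(3))
E
python3 fit.py
```

```text
[0.3325 0.575  0.3301 0.3607 0.0298 0.0138] [[-0.5 -0.3  0.5]
 [ 2.6  3.  -1.1]
 [ 0.6 -2.6  3.3]
 [ 2.1 -3.7 -4. ]
 [-0.8 -1.  -0.9]
 [-1.7 -0.1  0.7]
 [-3.6  2.   2.6]
 [ 0.4 -0.1 -0.6]]
[[ 0.083  0.867  0.492]
 [ 0.995 -0.096  0.002]
 [ 0.05   0.489 -0.871]]
```

```bash
cat > ik.py <<'E'
from fit import *
from h import *
X=np.array([.3325,.575,.3301,.3607,.0298,.0138])
lo=np.array([-3.01,-.46,-1.47,.13,-1,.04,-2.66]);hi=np.array([3.01,2.08,1.51,2.56,4.14,2.09,2.66])
o=sensors.get_obs(); q0=o['joint_positions']; rng=np.random.default_rng(0)
for flip in (0,180):
  for h in (.092,.06,.017):
    p,Rf=fin(h); Rf=Rf*R.from_euler('z',flip,degrees=True)
    if flip: p=p+.0042*Rf.as_matrix()[:,0]*-1
    best={}
    for k in range(60):
        def f(q):
            a,b=fk2(q,X); return np.r_[(a-p)*20,(b.inv()*Rf).as_rotvec()*5, .02*(q-(lo+hi)/2)/(hi-lo)]
        st=np.clip((q0 if k<2 else rng.uniform(lo,hi)),lo+.01,hi-.01)
        s=least_squares(f,st,bounds=(lo,hi),max_nfev=200)
        e=np.linalg.norm(f(s.x)[:6])
        if e<.05:
            m=np.min(np.minimum(s.x-lo,hi-s.x)); key=tuple((s.x/.3).round())
            if key not in best or m>best[key][0]: best[key]=(m,e,s.x)
    print(flip,h); 
    for b in sorted(best.values(),key=lambda b:-b[0])[:4]: print('   margin',b[0].round(3),'err',b[1].round(3),b[2].round(2))
E
python3 ik.py
```

```text
0 0.092
   margin 0.196 err 0.0 [ 1.29  0.58 -1.2   2.36  1.62  0.4  -1.35]
   margin 0.0 err 0.024 [ 0.87  0.4  -0.48  2.28 -1.    0.04  1.32]
0 0.06
   margin 0.188 err 0.0 [ 1.23  0.67 -1.2   2.37  1.77  0.48 -1.49]
   margin 0.0 err 0.0 [ 0.75  0.47 -0.29  2.3   4.14  0.14  2.5 ]
0 0.017
   margin 0.19 err 0.0 [ 1.16  0.77 -1.14  2.37  1.93  0.56 -1.63]
   margin 0.0 err 0.0 [0.5  0.57 0.06 2.3  4.14 0.34 2.5 ]
180 0.092
   margin 0.036 err 0.0 [ 1.03  0.44 -0.68  2.36  2.31  0.08  1.17]
   margin 0.022 err 0.0 [ 1.02  0.44 -0.65  2.35  2.45  0.06  1.03]
   margin 0.0 err 0.034 [ 0.86  0.4  -0.48  2.29 -1.    0.04 -1.83]
180 0.06
   margin 0.117 err 0.0 [ 0.98  0.52 -0.66  2.36  2.53  0.16  0.96]
180 0.017
   margin 0.205 err 0.0 [ 0.91  0.62 -0.62  2.36  2.63  0.26  0.86]
```

```bash
cat > sim.py <<'E'
from fit import *
from h import *
X=np.array([.3325,.575,.3301,.3607,.0298,.0138])
lo=np.array([-3.01,-.46,-1.47,.13,-1,.04,-2.66]);hi=np.array([3.01,2.08,1.51,2.56,4.14,2.09,2.66])
def err(q,p,Rr): 
    a,b=fk2(q,X); return np.r_[p-a,(Rr*b.inv()).as_rotvec()*.3]
def jac(q):
    a,b=fk2(q,X);J=np.zeros((6,7))
    for i in range(7):
        d=q.copy();d[i]+=1e-5;c,e=fk2(d,X);J[:,i]=np.r_[(c-a),(e*b.inv()).as_rotvec()*.3]/1e-5
    return J
def follow(q,p,Rr,lam=.01,it=15):
    for _ in range(it):
        e=err(q,p,Rr);J=jac(q);q=np.clip(q+np.clip(J.T@np.linalg.solve(J@J.T+lam**2*np.eye(6),e),-.1,.1),lo,hi)
    return q,np.linalg.norm(err(q,p,Rr))
def tip(p,Rr): return p+Rr.apply([.002,0,.066])
def run(q,poses,prt=4):
    for i,(p,Rr) in enumerate(poses):
        q,e=follow(q,p,Rr)
        if i%prt==prt-1 or i==len(poses)-1: print(i+1,'p',p.round(3),'tip',tip(p,Rr).round(3),'tilt',Rr.as_matrix()[:,2].round(2),'q',q.round(2),'e %.1fmm'%(e*1e3))
    return q
def seg(a,b,n):
    (p0,R0),(p1,R1)=a,b; rv=(R0.inv()*R1).as_rotvec()
    return [(p0+(p1-p0)*(i+1)/n,R0*R.from_rotvec(rv*(i+1)/n)) for i in range(n)]
E
python3 - <<'E'
from sim import *
q0=sensors.get_obs()['joint_positions']
qt=np.array([1.29,.58,-1.2,2.36,1.62,.4,-1.35])
qv=np.array([.95,.45,-.7,2.2,.4,.5,-.1])
A=fk2(q0,X)
jp=[fk2(q0+(qv-q0)*(i+1)/12,X) for i in range(12)]+[fk2(qv+(qt-qv)*(i+1)/12,X) for i in range(12)]
q=run(q0,jp)
q=run(q,seg(jp[-1],fin(.092),3)); q=run(q,seg(fin(.092),fin(.017),8))
E
```

```text
4 p [ 0.452 -0.174  0.243] tip [ 0.479 -0.164  0.184] tilt [ 0.4   0.12 -0.91] q [ 0.78  0.4  -0.41  2.24 -0.56  0.23  0.89] e 0.0mm
8 p [ 0.418 -0.171  0.23 ] tip [ 0.436 -0.16   0.167] tilt [ 0.27  0.14 -0.95] q [ 0.65  0.4  -0.22  2.21 -0.43  0.39  0.79] e 0.0mm
12 p [ 0.386 -0.206  0.221] tip [ 0.396 -0.2    0.156] tilt [ 0.14  0.05 -0.99] q [ 0.49  0.41 -0.    2.17 -0.25  0.47  0.63] e 0.0mm
16 p [ 0.398 -0.232  0.215] tip [ 0.412 -0.232  0.15 ] tilt [ 0.21 -0.02 -0.98] q [ 0.49  0.42  0.01  2.21 -0.25  0.32  0.63] e 0.0mm
20 p [ 0.43  -0.239  0.224] tip [ 0.453 -0.241  0.162] tilt [ 0.34 -0.05 -0.94] q [ 0.61  0.41 -0.15  2.26 -0.34  0.16  0.69] e 0.0mm
24 p [ 0.467 -0.223  0.25 ] tip [ 0.5   -0.222  0.193] tilt [ 0.5  -0.02 -0.87] q [ 0.89  0.41 -0.54  2.3  -0.45  0.04  0.76] e 20.4mm
3 p [ 0.466 -0.221  0.25 ] tip [ 0.499 -0.219  0.193] tilt [ 0.5  -0.01 -0.87] q [ 0.9   0.41 -0.55  2.31 -0.51  0.04  0.81] e 19.7mm
4 p [ 0.484 -0.221  0.217] tip [ 0.518 -0.22   0.16 ] tilt [ 0.5  -0.01 -0.87] q [ 0.89  0.49 -0.59  2.31 -0.72  0.04  1.02] e 66.4mm
8 p [ 0.503 -0.221  0.185] tip [ 0.536 -0.22   0.128] tilt [ 0.5  -0.01 -0.87] q [ 0.97  0.59 -0.74  2.3  -1.    0.04  1.34] e 126.3mm
```

```bash
cat > s2.py <<'E'
from sim import *
q0=sensors.get_obs()['joint_positions']; A=fk2(q0,X)
ex=fin(.1)[1].as_matrix()[:,0]
Rt=fin(.1)[1]
def dirp(tx,ty): # tool z tilt degrees outward tx, sideways ty ; min rotation from target
    z=np.array([np.tan(np.radians(tx)),np.tan(np.radians(ty)),-1.]); z/=np.linalg.norm(z)
    z0=Rt.as_matrix()[:,2]; ax=np.cross(z0,z); s=np.linalg.norm(ax); 
    return R.from_rotvec(ax/s*np.arcsin(s))*Rt if s>1e-9 else Rt
import itertools
def test(up,sd,t1,hh,verbose=False):
    p=np.array(up); path=[]; cur=A
    for tgt,n in [((p,dirp(5,0)),8),((p,dirp(t1,sd)),10),((p,dirp(30,sd)),6)]:
        path+=seg(cur,tgt,n); cur=tgt
    for tgt,n in [(fin(hh),12),(fin(.017),8)]:
        path+=seg(cur,tgt,n); cur=tgt
    q=q0.copy(); m=9; me=0
    Q=[]
    for a,b in path:
        q,e=follow(q,a,b); me=max(me,e); Q.append((q,e))
    q=Q[-1][0]
    return me,Q,path
if __name__=='__main__':
    for up,sd,hh in itertools.product([(.47,-.2,.30),(.52,-.2,.30),(.45,-.12,.33),(.52,-.1,.36)],[-45,-30,30,45],[.092]):
        me,Q,_=test(up,sd,5,hh); q=Q[-1][0]
        print(up,sd,'maxerr %.1f end %.1f'%(me*1e3,Q[-1][1]*1e3),q.round(2),'minJ6 %.2f'%min(x[0][5] for x in Q))
E
python3 s2.py
```

```text
(0.47, -0.2, 0.3) -45 maxerr 129.4 end 102.1 [ 0.79  0.56 -0.48  2.32 -0.26  0.04  0.56] minJ6 0.04
(0.47, -0.2, 0.3) -30 maxerr 102.3 end 102.3 [ 0.78  0.55 -0.47  2.32 -0.23  0.04  0.53] minJ6 0.04
(0.47, -0.2, 0.3) 30 maxerr 126.3 end 126.3 [ 0.97  0.59 -0.74  2.3  -1.    0.04  1.34] minJ6 0.04
(0.47, -0.2, 0.3) 45 maxerr 126.3 end 126.3 [ 0.97  0.59 -0.74  2.3  -1.    0.04  1.34] minJ6 0.04
(0.52, -0.2, 0.3) -45 maxerr 108.1 end 102.5 [ 0.78  0.55 -0.46  2.32 -0.21  0.04  0.51] minJ6 0.04
(0.52, -0.2, 0.3) -30 maxerr 102.0 end 102.0 [ 0.79  0.56 -0.49  2.32 -0.29  0.04  0.59] minJ6 0.04
(0.52, -0.2, 0.3) 30 maxerr 126.3 end 126.3 [ 0.97  0.59 -0.74  2.3  -1.    0.04  1.34] minJ6 0.04
(0.52, -0.2, 0.3) 45 maxerr 126.3 end 126.3 [ 0.97  0.59 -0.74  2.3  -1.    0.04  1.34] minJ6 0.04
(0.45, -0.12, 0.33) -45 maxerr 53.8 end 0.0 [ 0.84  0.6  -0.48  2.34  3.    0.21 -2.63] minJ6 0.04
(0.45, -0.12, 0.33) -30 maxerr 28.4 end 0.0 [ 0.85  0.6  -0.49  2.34  2.96  0.21 -2.6 ] minJ6 0.04
(0.45, -0.12, 0.33) 30 maxerr 126.3 end 126.3 [ 0.97  0.59 -0.74  2.3  -1.    0.04  1.34] minJ6 0.04
(0.45, -0.12, 0.33) 45 maxerr 126.3 end 126.3 [ 0.97  0.59 -0.74  2.3  -1.    0.04  1.34] minJ6 0.04
(0.52, -0.1, 0.36) -45 maxerr 88.1 end 0.0 [ 0.86  0.6  -0.51  2.34  2.93  0.22 -2.57] minJ6 0.04
(0.52, -0.1, 0.36) -30 maxerr 101.2 end 0.0 [ 1.04  0.67 -0.87  2.36  2.2   0.37 -1.87] minJ6 0.04
(0.52, -0.1, 0.36) 30 maxerr 126.3 end 126.3 [ 0.97  0.59 -0.74  2.3  -1.    0.04  1.34] minJ6 0.04
(0.52, -0.1, 0.36) 45 maxerr 126.3 end 126.3 [ 0.97  0.59 -0.74  2.3  -1.    0.04  1.34] minJ6 0.04
```

```bash
cat >> h.py <<'E'
def fin2(h,a=-6.8,ax=.0021,dx=0,dy=0):
    p,Rf=fin(h,a,0); Rf=Rf*R.from_euler('z',np.pi)
    return p+Rf.apply([dx-ax,dy,0]),Rf
E
cat > s3.py <<'E'
from sim import *
q0=sensors.get_obs()['joint_positions']
vias=[[.6,.30,-.3,2.1,0,.6,.8],[.75,.32,-.6,2.1,1.0,.7,1.2],[1.05,.42,-1.0,2.25,1.7,.5,1.6]]
path=[];c=q0
for v in vias:
    v=np.array(v); path+=[fk2(c+(v-c)*(i+1)/10,X) for i in range(10)]; c=v
q=run(q0,path,5)
for hh in (.11,):
    s=seg(path[-1],fin2(hh),8); q=run(q,s,4); q=run(q,seg(fin2(hh),fin2(.017),8))
E
python3 s3.py
```

```text
5 p [ 0.456 -0.165  0.267] tip [ 0.48  -0.157  0.206] tilt [ 0.37  0.1  -0.92] q [ 0.67  0.34 -0.32  2.19 -0.39  0.33  0.96] e 0.0mm
10 p [ 0.411 -0.174  0.283] tip [ 0.421 -0.17   0.218] tilt [ 0.17  0.03 -0.98] q [ 0.5   0.3  -0.16  2.1  -0.08  0.6   0.89] e 0.0mm
15 p [ 0.403 -0.247  0.291] tip [ 0.409 -0.259  0.227] tilt [ 0.12 -0.2  -0.97] q [ 0.45  0.3  -0.14  2.09  0.34  0.6   1.18] e 0.0mm
20 p [ 0.446 -0.319  0.332] tip [ 0.458 -0.348  0.274] tilt [ 0.21 -0.44 -0.87] q [ 0.37  0.3  -0.08  2.1   0.82  0.54  1.39] e 0.0mm
25 p [ 0.495 -0.308  0.326] tip [ 0.519 -0.336  0.272] tilt [ 0.39 -0.4  -0.83] q [ 0.38  0.31 -0.06  2.17  1.2   0.3   1.56] e 0.0mm
30 p [ 0.535 -0.261  0.328] tip [ 0.572 -0.281  0.277] tilt [ 0.56 -0.27 -0.78] q [ 0.61  0.32 -0.31  2.24  2.06  0.18  1.26] e 0.0mm
4 p [ 0.496 -0.239  0.297] tip [ 0.531 -0.25   0.242] tilt [ 0.54 -0.14 -0.83] q [ 0.83  0.34 -0.48  2.3   2.19  0.08  1.21] e 0.0mm
8 p [ 0.457 -0.216  0.266] tip [ 0.49  -0.219  0.208] tilt [ 0.5  -0.01 -0.87] q [ 1.03  0.39 -0.64  2.35  2.23  0.04  1.25] e 15.0mm
4 p [ 0.48  -0.217  0.225] tip [ 0.513 -0.219  0.168] tilt [ 0.5  -0.01 -0.87] q [ 1.03  0.53 -0.76  2.37  2.25  0.2   1.21] e 0.0mm
8 p [ 0.504 -0.217  0.185] tip [ 0.536 -0.22   0.128] tilt [ 0.5  -0.01 -0.87] q [ 1.    0.66 -0.81  2.37  2.29  0.34  1.18] e 0.0mm
```

```bash
cat > s4.py <<'E'
from sim import *
q0=sensors.get_obs()['joint_positions']
vias=[[.6,.30,-.3,2.1,0,.6,.8],[.75,.32,-.6,2.1,1.0,.7,1.2],[1.05,.42,-1.0,2.25,1.7,.5,1.6]]
K=[fk2(np.array(v),X) for v in vias]+[fin2(.085)]
pickle.dump([(p,r.as_quat()) for p,r in K],open('K.pkl','wb'))
c=fk2(q0,X);q=q0
for k,n in zip(K,(5,10,10,10)): 
    print('rot',np.degrees((c[1].inv()*k[1]).magnitude()),'dist',np.linalg.norm(c[0]-k[0])); q=run(q,seg(c,k,n),5); c=k
q=run(q,seg(c,fin2(.017),8))
E
python3 s4.py; python3 - <<'E'
from h import *
K=pickle.load(open('K.pkl','rb'))
plan(K[0][0],R.from_quat(K[0][1]),5)
E
```

```text
rot 37.829574669699596 dist 0.07494594714713
5 p [ 0.411 -0.174  0.283] tip [ 0.421 -0.17   0.218] tilt [ 0.17  0.03 -0.98] q [ 0.46  0.3  -0.1   2.1  -0.11  0.6   0.93] e 0.0mm
rot 80.53460947602602 dist 0.15633715845217747
5 p [ 0.428 -0.246  0.308] tip [ 0.434 -0.26   0.243] tilt [ 0.12 -0.22 -0.97] q [ 0.37  0.31 -0.08  2.01  0.33  0.67  1.16] e 0.0mm
10 p [ 0.446 -0.319  0.332] tip [ 0.458 -0.348  0.274] tilt [ 0.21 -0.44 -0.87] q [ 0.34  0.3  -0.03  2.1   0.8   0.52  1.41] e 0.0mm
rot 63.65862462469478 dist 0.10668680037195272
5 p [ 0.491 -0.29   0.33 ] tip [ 0.516 -0.318  0.276] tilt [ 0.41 -0.41 -0.82] q [0.27 0.29 0.04 2.22 1.3  0.26 1.43] e 0.0mm
10 p [ 0.535 -0.261  0.328] tip [ 0.572 -0.281  0.277] tilt [ 0.56 -0.27 -0.78] q [ 0.57  0.32 -0.25  2.24  2.14  0.16  1.18] e 0.0mm
rot 16.272061398101236 dist 0.11560375241186786
5 p [ 0.503 -0.239  0.286] tip [ 0.538 -0.25   0.231] tilt [ 0.54 -0.14 -0.83] q [ 0.83  0.37 -0.5   2.3   2.29  0.12  1.1 ] e 0.0mm
10 p [ 0.47  -0.216  0.244] tip [ 0.502 -0.219  0.187] tilt [ 0.5  -0.01 -0.87] q [ 1.02  0.46 -0.68  2.36  2.38  0.09  1.1 ] e 0.0mm
4 p [ 0.487 -0.217  0.215] tip [ 0.519 -0.219  0.157] tilt [ 0.5  -0.01 -0.87] q [ 0.99  0.55 -0.71  2.36  2.4   0.21  1.08] e 0.0mm
8 p [ 0.504 -0.217  0.185] tip [ 0.536 -0.22   0.128] tilt [ 0.5  -0.01 -0.87] q [ 0.97  0.64 -0.73  2.36  2.41  0.3   1.06] e 0.0mm
t 10.5167 dist 74.9 ang 37.8 dr/row [0.0665, 0.0194, -0.1124]
0 [6.3, -8.3, -10.8]
1 [7.4, -8.3, -10.1]
2 [8.5, -8.0, -9.4]
3 [9.5, -7.6, -8.7]
4 [10.5, -7.0, -8.0]
```

step_arm(moves=[{"offset":[3.1,-4.1,-5.5],"dr":[0.033,0.01,-0.056],"claw":15},{"offset":[3.3,-4.1,-5.3],"dr":[0.033,0.01,-0.056],"claw":15},{"offset":[3.6,-4.1,-5.1],"dr":[0.033,0.01,-0.056],"claw":15},{"offset":[3.9,-4.1,-5],"dr":[0.033,0.01,-0.056],"claw":15},{"offset":[4.2,-4,-4.8],"dr":[0.033,0.01,-0.056],"claw":15}])

```text
time: 10.93
position: [0.4401, -0.1925, 0.2701]
tcp_rot: [0.119, 0.624, 0.762, 0.126]
ft_force: [0.0, -0.6, -6.4]
finger_gap: 0.0277
```

step_arm(moves=[{"offset":[4.4,-4,-4.6],"dr":[0.033,0.01,-0.056],"claw":15},{"offset":[4.6,-3.9,-4.5],"dr":[0.033,0.01,-0.056],"claw":15},{"offset":[4.8,-3.8,-4.4],"dr":[0.033,0.01,-0.056],"claw":15},{"offset":[5,-3.6,-4.2],"dr":[0.033,0.01,-0.056],"claw":15},{"offset":[5.2,-3.5,-4],"dr":[0.033,0.01,-0.056],"claw":15}])

```text
time: 11.35
position: [0.4101, -0.1762, 0.2849]
tcp_rot: [0.065, 0.516, 0.852, 0.061]
ft_force: [-0.6, 1.2, -6.2]
finger_gap: 0.028
```

```bash
cat > st.py <<'E'
from h import *
import sys
K=pickle.load(open('K.pkl','rb')); i=int(sys.argv[1]); print(sensors.get_obs()['joint_positions'].round(2))
plan(K[i][0],R.from_quat(K[i][1]),int(sys.argv[2]))
E
python3 st.py 0 1;python3 st.py 1 15
```

```text
[ 0.46  0.28 -0.11  2.1  -0.12  0.61  0.93]
t 11.35 dist 2.6 ang 0.2 dr/row [0.0017, -0.0018, 0.0009]
0 [1.5, 1.2, 1.7]
[ 0.46  0.28 -0.11  2.1  -0.12  0.61  0.93]
t 11.35 dist 154.2 ang 80.5 dr/row [0.0301, -0.0186, -0.0868]
0 [-9.7, -1.8, -3.1]
1 [-9.5, -2.7, -2.8]
2 [-9.3, -3.6, -2.5]
3 [-9.0, -4.4, -2.3]
4 [-8.6, -5.3, -1.9]
5 [-8.2, -6.1, -1.6]
6 [-7.6, -6.8, -1.3]
7 [-7.0, -7.4, -0.9]
8 [-6.4, -8.1, -0.6]
9 [-5.7, -8.6, -0.2]
10 [-4.9, -9.0, 0.2]
11 [-4.1, -9.4, 0.5]
12 [-3.2, -9.7, 0.9]
13 [-2.4, -9.9, 1.2]
14 [-1.5, -10.1, 1.6]
```

step_arm(moves=[{"offset":[-9.7,-1.8,-3.1],"dr":[0.0301,-0.0186,-0.0868],"claw":15},{"offset":[-9.5,-2.7,-2.8],"dr":[0.0301,-0.0186,-0.0868],"claw":15},{"offset":[-9.3,-3.6,-2.5],"dr":[0.0301,-0.0186,-0.0868],"claw":15},{"offset":[-9,-4.4,-2.3],"dr":[0.0301,-0.0186,-0.0868],"claw":15},{"offset":[-8.6,-5.3,-1.9],"dr":[0.0301,-0.0186,-0.0868],"claw":15}])

```text
time: 11.77
position: [0.4225, -0.2239, 0.3006]
tcp_rot: [0.078, 0.326, 0.941, -0.042]
ft_force: [-0.6, 0.2, -6.8]
finger_gap: 0.0281
```

step_arm(moves=[{"offset":[-8.2,-6.1,-1.6],"dr":[0.0301,-0.0186,-0.0868],"claw":15},{"offset":[-7.6,-6.8,-1.3],"dr":[0.0301,-0.0186,-0.0868],"claw":15},{"offset":[-7,-7.4,-0.9],"dr":[0.0301,-0.0186,-0.0868],"claw":15},{"offset":[-6.4,-8.1,-0.6],"dr":[0.0301,-0.0186,-0.0868],"claw":15},{"offset":[-5.7,-8.6,-0.2],"dr":[0.0301,-0.0186,-0.0868],"claw":15}])

```text
time: 12.18
position: [0.4343, -0.2711, 0.3162]
tcp_rot: [0.086, 0.118, 0.979, -0.142]
ft_force: [-0.6, -0.3, -5.9]
finger_gap: 0.0279
```

step_arm(moves=[{"offset":[-4.9,-9,0.2],"dr":[0.0301,-0.0186,-0.0868],"claw":15},{"offset":[-4.1,-9.4,0.5],"dr":[0.0301,-0.0186,-0.0868],"claw":15},{"offset":[-3.2,-9.7,0.9],"dr":[0.0301,-0.0186,-0.0868],"claw":15},{"offset":[-2.4,-9.9,1.2],"dr":[0.0301,-0.0186,-0.0868],"claw":15},{"offset":[-1.5,-10.1,1.6],"dr":[0.0301,-0.0186,-0.0868],"claw":15}])

```text
time: 12.6
position: [0.4461, -0.3181, 0.3316]
tcp_rot: [0.089, -0.096, 0.963, -0.235]
ft_force: [-0.7, -0.5, -6.4]
finger_gap: 0.028
```

```bash
python3 st.py 2 10
```

```text
[ 0.35  0.28 -0.06  2.07  0.77  0.56  1.44]
t 12.6 dist 106.1 ang 63.5 dr/row [0.0159, -0.038, -0.103]
0 [-9.9, 3.9, -0.2]
1 [-10.2, 2.8, 0.1]
2 [-10.5, 1.8, 0.5]
3 [-10.6, 0.7, 0.8]
4 [-10.5, -0.4, 1.2]
5 [-10.4, -1.4, 1.7]
6 [-10.1, -2.5, 2.1]
7 [-9.7, -3.4, 2.5]
8 [-9.2, -4.4, 2.9]
9 [-8.6, -5.2, 3.3]
```

step_arm(moves=[{"offset":[-9.9,3.9,-0.2],"dr":[0.0159,-0.038,-0.103],"claw":15},{"offset":[-10.2,2.8,0.1],"dr":[0.0159,-0.038,-0.103],"claw":15},{"offset":[-10.5,1.8,0.5],"dr":[0.0159,-0.038,-0.103],"claw":15},{"offset":[-10.6,0.7,0.8],"dr":[0.0159,-0.038,-0.103],"claw":15},{"offset":[-10.5,-0.4,1.2],"dr":[0.0159,-0.038,-0.103],"claw":15}])

```text
time: 13.02
position: [0.4907, -0.2887, 0.3294]
tcp_rot: [0.12, -0.356, 0.884, -0.276]
ft_force: [1.1, -0.9, -5.9]
finger_gap: 0.0281
```

step_arm(moves=[{"offset":[-10.4,-1.4,1.7],"dr":[0.0159,-0.038,-0.103],"claw":15},{"offset":[-10.1,-2.5,2.1],"dr":[0.0159,-0.038,-0.103],"claw":15},{"offset":[-9.7,-3.4,2.5],"dr":[0.0159,-0.038,-0.103],"claw":15},{"offset":[-9.2,-4.4,2.9],"dr":[0.0159,-0.038,-0.103],"claw":15},{"offset":[-8.6,-5.2,3.3],"dr":[0.0159,-0.038,-0.103],"claw":15}])

```text
time: 13.43
position: [0.535, -0.2598, 0.327]
tcp_rot: [0.142, -0.589, 0.738, -0.297]
ft_force: [0.8, -1.0, -5.8]
finger_gap: 0.028
```

step_arm(moves=[{"offset":[0,0,0],"dr":[0,0,0],"claw":15},{"offset":[0,0,0],"dr":[0,0,0],"claw":15},{"offset":[0,0,0],"dr":[0,0,0],"claw":15},{"offset":[0,0,0],"dr":[0,0,0],"claw":15},{"offset":[0,0,0],"dr":[0,0,0],"claw":15}])

```text
time: 13.85
position: [0.5348, -0.2622, 0.328]
tcp_rot: [0.141, -0.586, 0.74, -0.298]
ft_force: [0.1, 0.2, -6.8]
finger_gap: 0.0281
```

```bash
python3 st.py 3 10; python3 c.py 7; python3 g.py w7.pkl; python3 - <<'E'
from sim import *
K=pickle.load(open('K.pkl','rb')); q=sensors.get_obs()['joint_positions']
run(q,seg(fk2(q,X),fin2(.085),10),2)
E
```

```text
[ 0.41  0.3  -0.11  2.21  1.83  0.12  1.43]
t 13.85 dist 115.7 ang 16.4 dr/row [-0.0132, -0.0253, -0.0019]
0 [-3.7, 10.8, 1.7]
1 [-3.7, 10.8, 1.9]
2 [-3.7, 10.8, 2.1]
3 [-3.7, 10.7, 2.4]
4 [-3.6, 10.7, 2.6]
5 [-3.6, 10.6, 2.8]
6 [-3.5, 10.6, 3.1]
7 [-3.5, 10.5, 3.3]
8 [-3.4, 10.5, 3.5]
9 [-3.3, 10.4, 3.7]
13.9 [ 0.5348165  -0.26223526  0.32802894] [ 0.41  0.3  -0.11  2.21  1.83  0.12  1.43] [[-0.274, -0.783, 0.559], [-0.951, 0.136, -0.276], [0.14, -0.607, -0.782]]
top 4106 ((1.0334091186523438, 1.1225395202636719), (55.12685775756836, 30.792009353637695), 88.88505554199219)
tilt top deg [ 0.52244286 -0.33306855] z -37.53669288173405
stub 479 [  1.02764931   0.68785193 -49.65002646]
flange 2858 [14.84138805  1.55218015  7.43216923] ((1.17750883102417, 1.2505956888198853), 27.053972244262695)
face x 15.88794029574883 yaw deg 0.250664886911075 tilt deg 0.1425289869439161
2 p [ 0.533 -0.242  0.322] tip [ 0.569 -0.258  0.269] tilt [ 0.55 -0.22 -0.8 ] q [ 0.57  0.31 -0.26  2.24  1.97  0.11  1.34] e 0.0mm
4 p [ 0.517 -0.235  0.303] tip [ 0.552 -0.249  0.248] tilt [ 0.54 -0.17 -0.82] q [ 0.72  0.34 -0.41  2.27  2.07  0.11  1.28] e 0.0mm
6 p [ 0.501 -0.229  0.283] tip [ 0.536 -0.239  0.228] tilt [ 0.53 -0.12 -0.84] q [ 0.85  0.37 -0.54  2.31  2.14  0.11  1.25] e 0.0mm
8 p [ 0.485 -0.223  0.264] tip [ 0.519 -0.229  0.207] tilt [ 0.52 -0.06 -0.85] q [ 0.96  0.42 -0.64  2.33  2.2   0.11  1.23] e 0.0mm
10 p [ 0.47  -0.216  0.244] tip [ 0.502 -0.219  0.187] tilt [ 0.5  -0.01 -0.87] q [ 1.04  0.46 -0.72  2.36  2.24  0.11  1.23] e 0.0mm
```

View pics/w7.png

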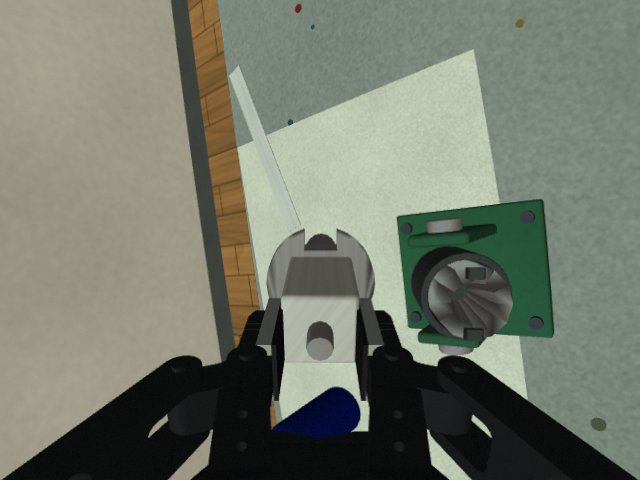

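```bash
python3 - <<'E'
from h import *
s=pickle.load(open('w7.pkl','rb'))
f=6;im=cv2.resize(s['frame'][240:350,400:530],None,fx=f,fy=f,interpolation=cv2.INTER_CUBIC)
off=np.array([400,240])
def pl(C,c): cv2.polylines(im,[((proj(s,C)-off)*f+f/2).astype(np.int32).reshape(-1,1,2)],True,c,1)
th=np.linspace(0,2*np.pi,80)
cc=lambda h,r: NOSE+h*SZ+r*(np.cos(th)[:,None]*SX+np.sin(th)[:,None]*SY)
pl(cc(0,.029),(0,0,255));pl(cc(0,.0167),(0,255,255));pl(cc(-.054,.0095),(255,255,0))
a=np.radians(-6.8); ex=-np.sin(a)*SX+np.cos(a)*SY; ey=np.cos(a)*SX+np.sin(a)*SY
for sg in (1,-1): pl([NOSE+.008*SZ+sg*ex*x+ey*y for x,y in [(.0195,-.005),(.028,-.005),(.028,.005),(.0195,.005)]],(0,255,0))
cv2.imwrite('pics/ov7.png',im)
P=cloud(s);d=P-NOSE;h=d@SZ;x=d@SX;y=d@SY;r=np.hypot(x,y)
for sg in(1,-1):
    m=(h>.0055)&(h<.011)&(r<.031)&(r>.015)&(sg*y>0); print('dog',sg,m.sum(),x[m].mean()*1e3,y[m].mean()*1e3,h[m].mean()*1e3)
m=(abs(h)<.003)&(r>.018)&(r<.028);print('ring',h[m].mean())
E
```

```text
dog 1 173 2.0241563613654607 23.35682985688372 6.7250953451962046
dog -1 179 -3.853132947589096 -23.617007710860683 6.785350733673726
ring -0.0011456513107870364
```

View pics/ov7.png

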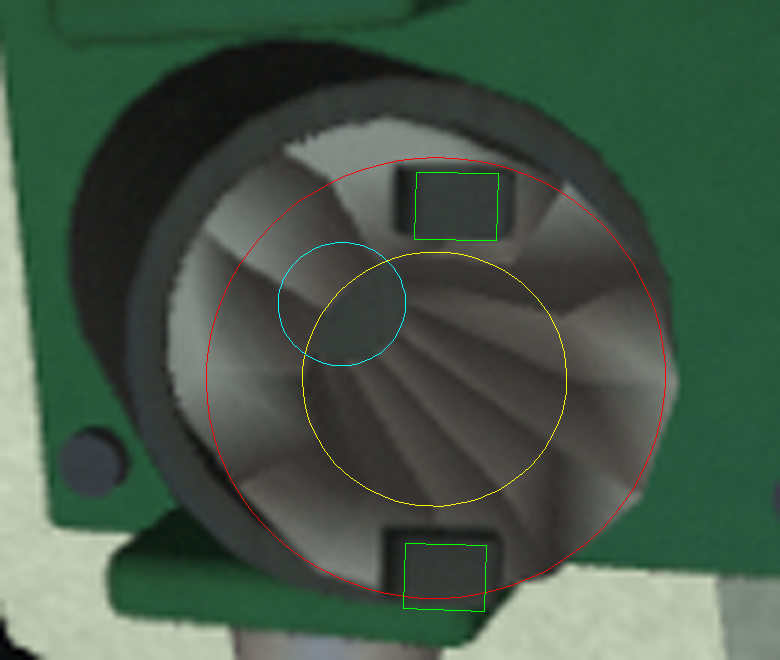

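```bash
python3 - <<'E'
from h import *
p,Rf=fin2(.085,-7,.0012); plan(p,Rf,15)
E
```

```text
t 13.9 dist 115.5 ang 16.4 dr/row [-0.0089, -0.0169, -0.001]
0 [-2.4, 7.2, 1.1]
1 [-2.4, 7.2, 1.2]
2 [-2.4, 7.2, 1.3]
3 [-2.4, 7.2, 1.4]
4 [-2.4, 7.2, 1.5]
5 [-2.4, 7.1, 1.6]
6 [-2.3, 7.1, 1.7]
7 [-2.3, 7.1, 1.8]
8 [-2.3, 7.1, 1.9]
9 [-2.3, 7.1, 2.1]
10 [-2.2, 7.0, 2.2]
11 [-2.2, 7.0, 2.3]
12 [-2.2, 7.0, 2.4]
13 [-2.1, 7.0, 2.4]
14 [-2.1, 7.0, 2.5]
```

step_arm(moves=[{"offset":[-2.4,7.2,1.1],"dr":[-0.0089,-0.0169,-0.001],"claw":15},{"offset":[-2.4,7.2,1.2],"dr":[-0.0089,-0.0169,-0.001],"claw":15},{"offset":[-2.4,7.2,1.3],"dr":[-0.0089,-0.0169,-0.001],"claw":15},{"offset":[-2.4,7.2,1.4],"dr":[-0.0089,-0.0169,-0.001],"claw":15},{"offset":[-2.4,7.2,1.5],"dr":[-0.0089,-0.0169,-0.001],"claw":15}])

```text
time: 14.32
position: [0.5128, -0.2476, 0.3]
tcp_rot: [0.159, -0.603, 0.739, -0.257]
ft_force: [0.3, 0.5, -6.4]
finger_gap: 0.028
```

step_arm(moves=[{"offset":[-2.4,7.1,1.6],"dr":[-0.0089,-0.0169,-0.001],"claw":15},{"offset":[-2.3,7.1,1.7],"dr":[-0.0089,-0.0169,-0.001],"claw":15},{"offset":[-2.3,7.1,1.8],"dr":[-0.0089,-0.0169,-0.001],"claw":15},{"offset":[-2.3,7.1,1.9],"dr":[-0.0089,-0.0169,-0.001],"claw":15},{"offset":[-2.3,7.1,2.1],"dr":[-0.0089,-0.0169,-0.001],"claw":15}])

```text
time: 14.73
position: [0.4911, -0.2331, 0.2723]
tcp_rot: [0.175, -0.618, 0.735, -0.216]
ft_force: [-0.7, 0.7, -6.1]
finger_gap: 0.0279
```

step_arm(moves=[{"offset":[-2.2,7,2.2],"dr":[-0.0089,-0.0169,-0.001],"claw":15},{"offset":[-2.2,7,2.3],"dr":[-0.0089,-0.0169,-0.001],"claw":15},{"offset":[-2.2,7,2.4],"dr":[-0.0089,-0.0169,-0.001],"claw":15},{"offset":[-2.1,7,2.4],"dr":[-0.0089,-0.0169,-0.001],"claw":15},{"offset":[-2.1,7,2.5],"dr":[-0.0089,-0.0169,-0.001],"claw":15}])

```text
time: 15.15
position: [0.4694, -0.2188, 0.2443]
tcp_rot: [0.192, -0.632, 0.73, -0.174]
ft_force: [-1.5, 0.3, -6.3]
finger_gap: 0.0276
```

step_arm(moves=[{"offset":[0,0,0],"dr":[0,0,0],"claw":15},{"offset":[0,0,0],"dr":[0,0,0],"claw":15},{"offset":[0,0,0],"dr":[0,0,0],"claw":15},{"offset":[0,0,0],"dr":[0,0,0],"claw":15},{"offset":[0,0,0],"dr":[0,0,0],"claw":15}])

```text
time: 15.57
position: [0.4698, -0.2179, 0.2446]
tcp_rot: [0.192, -0.633, 0.73, -0.174]
ft_force: [-0.9, -0.6, -6.3]
finger_gap: 0.0281
```

```bash
python3 c.py 8; python3 g.py w8.pkl; python3 - <<'E'
from h import *
p,Rf=fin2(.085,-7,.0012); plan(p,Rf,1); print(sensors.get_obs()['ft_force'],sensors.get_obs()['moment'])
s=pickle.load(open('w8.pkl','rb'))
cv2.imwrite('pics/w8c.png',cv2.resize(s['frame'][170:380,220:420],None,fx=2.8,fy=2.8,interpolation=cv2.INTER_CUBIC))
s=snap('scene'); cv2.imwrite('pics/scene8.png',cv2.resize(s['frame'][120:300,100:260],None,fx=3.3,fy=3.3,interpolation=cv2.INTER_CUBIC))
E
```

```text
15.6167 [ 0.46969585 -0.21781774  0.24454459] [ 0.93  0.43 -0.61  2.3   1.9   0.05  1.54] [[-0.126, -0.857, 0.5], [-0.99, 0.139, -0.011], [-0.06, -0.496, -0.866]]
top 4165 ((1.2897682189941406, 4.277791976928711), (30.783065795898438, 48.544403076171875), 0.48558834195137024)
tilt top deg [ 0.36965137 -0.30638281] z -37.17294716551241
stub 478 [  1.16658028   0.58120081 -49.24425254]
flange 2880 [15.14520377  1.45653574  7.79904829] ((1.5501255989074707, 1.2029048204421997), 27.092519760131836)
face x 16.2282035946537 yaw deg 0.16370702624958944 tilt deg 0.16840670155539242
t 15.6167 dist 0.8 ang 0.0 dr/row [-0.0002, -0.0003, 0.0007]
0 [-0.4, 0.5, 0.4]
[-0.21410641 -0.6454836  -5.69678486] [0.04462849 1.29795713 0.00293558]
```

View pics/w8c.png

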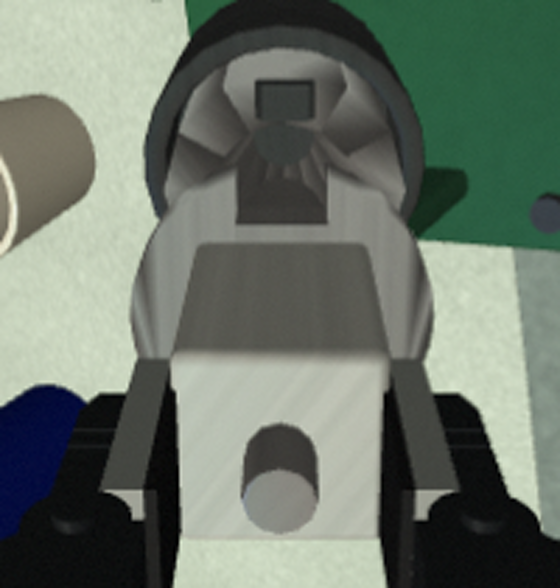

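View pics/scene8.png

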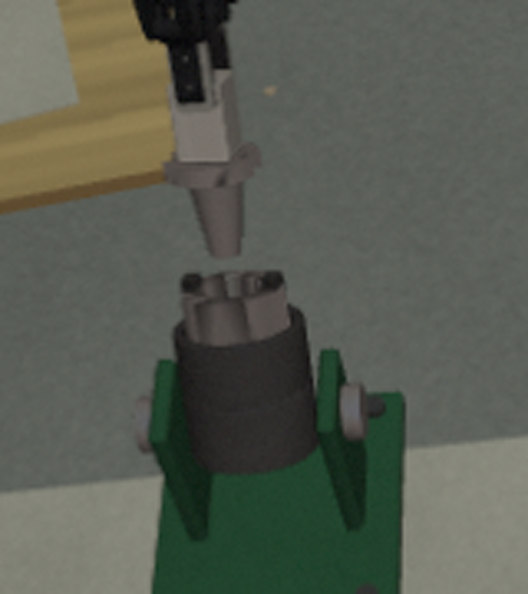

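step_arm(moves=[{"offset":[0,0.4,6],"dr":[0,0,0],"claw":15},{"offset":[0,0,6],"dr":[0,0,0],"claw":15},{"offset":[0,0,6],"dr":[0,0,0],"claw":15},{"offset":[0,0,6],"dr":[0,0,0],"claw":15},{"offset":[0,0,6],"dr":[0,0,0],"claw":15}])

```text
time: 16.08
position: [0.4842, -0.2183, 0.2179]
tcp_rot: [0.192, -0.632, 0.73, -0.173]
ft_force: [-0.1, 0.5, -6.8]
finger_gap: 0.028
```

```bash
cat > chk.py <<'E'
from h import *
o=sensors.get_obs(); Rt=Rq(o['tcp_rot']); d=np.array(o['position'])-NOSE
f=o['ft_force']-np.array([0,0,-6.2])
print(o['time'],'h %.1f'%(d@SZ*1e3),'q',o['joint_positions'].round(2),'Ftool',Rt.inv().apply(f).round(1),'M',np.round(o['moment'],2),'gap',o['finger_gap'])
p,Rf=fin2(d@SZ,-7,.0012); plan(p,Rf,1)
E
python3 chk.py
```

```text
16.0833 h 55.0 q [ 1.01  0.55 -0.78  2.3   1.96  0.2   1.48] Ftool [-0.4  0.5  0.4] M [ 0.02  1.38 -0.01] gap 0.02798603248855163
t 16.0833 dist 0.8 ang 0.0 dr/row [0.0002, -0.0003, -0.0005]
0 [-0.7, -0.2, -0.0]
```

step_arm(moves=[{"offset":[-0.5,0,5],"dr":[0,0,0],"claw":15},{"offset":[0,0,5],"dr":[0,0,0],"claw":15},{"offset":[0,0,5],"dr":[0,0,0],"claw":15},{"offset":[0,0,4],"dr":[0,0,0],"claw":15},{"offset":[0,0,4],"dr":[0,0,0],"claw":15}])

```text
time: 16.5
position: [0.4957, -0.2179, 0.1977]
tcp_rot: [0.192, -0.632, 0.73, -0.173]
ft_force: [-0.1, 0.2, -6.2]
finger_gap: 0.0278
```

```bash
python3 chk.py; python3 c.py 9;python3 g.py w9.pkl; python3 - <<'E'
from h import *
s=pickle.load(open('w9.pkl','rb'))
cv2.imwrite('pics/w9c.png',cv2.resize(s['frame'][170:380,220:420],None,fx=2.8,fy=2.8,interpolation=cv2.INTER_CUBIC))
E
```

```text
16.5 h 31.8 q [ 1.01  0.62 -0.84  2.3   2.01  0.29  1.43] Ftool [-0.2  0.1 -0.1] M [ 0.08  1.34 -0.06] gap 0.027753139459500965
t 16.5 dist 0.5 ang 0.0 dr/row [0.0006, 0.0001, -0.0001]
0 [-0.0, -0.5, -0.0]
16.55 [ 0.49582042 -0.21787187  0.19722981] [ 1.01  0.62 -0.84  2.3   2.01  0.29  1.43] [[-0.126, -0.857, 0.499], [-0.99, 0.14, -0.01], [-0.062, -0.495, -0.866]]
top 4145 ((1.3816518783569336, 0.7783432006835938), (30.706239700317383, 55.58799743652344), 0.21974171698093414)
tilt top deg [ 0.46479843 -0.47449143] z -37.179821790369786
stub 478 [  1.31931575   0.58050122 -49.24057457]
flange 2869 [15.18437177  1.9209112   7.7720251 ] ((1.447211503982544, 1.2167375087738037), 27.095829010009766)
face x 16.253461789232844 yaw deg 0.09919852425169853 tilt deg 0.15902216076453016
```

View pics/w9c.png

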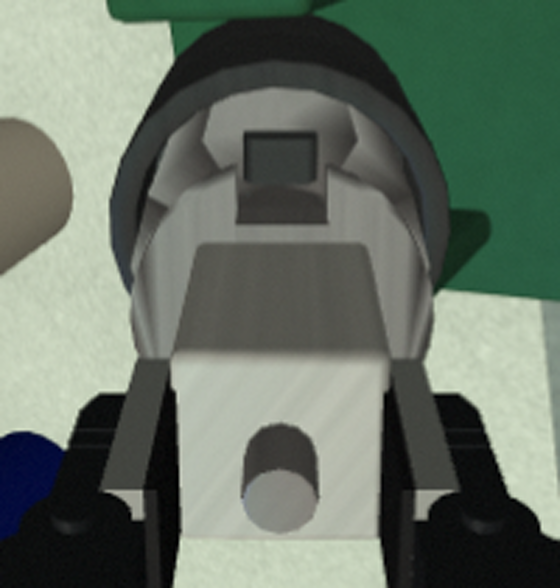

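The slot at crop (282,195) is centred on the dog at (281,158). I continue down slowly.

step_arm(moves=[{"offset":[0,0,2],"dr":[0,0,0],"claw":15},{"offset":[0,0,2],"dr":[0,0,0],"claw":15},{"offset":[0,0,2],"dr":[0,0,0],"claw":15},{"offset":[0,0,2],"dr":[0,0,0],"claw":15},{"offset":[0,0,1],"dr":[0,0,0],"claw":15}])

```text
time: 16.97
position: [0.5001, -0.2179, 0.1901]
tcp_rot: [0.192, -0.633, 0.73, -0.173]
ft_force: [-0.1, -0.5, -6.4]
finger_gap: 0.0279
```

```bash
python3 chk.py
```

```text
16.9667 h 23.0 q [ 1.01  0.65 -0.85  2.3   2.03  0.32  1.42] Ftool [0.5 0.1 0.1] M [ 0.05  1.3  -0.03] gap 0.0279383092121446
t 16.9667 dist 0.5 ang 0.0 dr/row [0.0006, 0.0002, 0.0]
0 [-0.0, -0.5, -0.0]
```

step_arm(moves=[{"offset":[0,0,1],"dr":[0,0,0],"claw":15},{"offset":[0,0,1],"dr":[0,0,0],"claw":15},{"offset":[0,0,1],"dr":[0,0,0],"claw":15},{"offset":[0,0,0.5],"dr":[0,0,0],"claw":15},{"offset":[0,0,0.5],"dr":[0,0,0],"claw":15}])

```text
time: 17.38
position: [0.502, -0.218, 0.1867]
tcp_rot: [0.192, -0.633, 0.73, -0.173]
ft_force: [1.9, -0.6, -6.4]
finger_gap: 0.028
```

```bash
python3 chk.py
```

```text
17.3833 h 19.2 q [ 1.01  0.66 -0.86  2.3   2.04  0.33  1.41] Ftool [ 0.4 -1.6  1.1] M [-0.    1.33 -0.06] gap 0.027951970630066693
t 17.3833 dist 0.5 ang 0.0 dr/row [0.0006, 0.0002, 0.0001]
0 [0.0, -0.5, -0.0]
```

step_arm(moves=[{"offset":[0,-0.3,0.5],"dr":[0,0,0],"claw":15},{"offset":[0,0,0.5],"dr":[0,0,0],"claw":15},{"offset":[0,0,0.5],"dr":[0,0,0],"claw":15},{"offset":[0,0,0.5],"dr":[0,0,0],"claw":15},{"offset":[0,0,0],"dr":[0,0,0],"claw":15}])

```text
time: 17.8
position: [0.5032, -0.218, 0.1851]
tcp_rot: [0.192, -0.633, 0.73, -0.173]
ft_force: [0.1, -0.0, -6.9]
finger_gap: 0.0279
```

```bash
python3 chk.py
```

```text
17.8 h 17.2 q [ 1.01  0.66 -0.86  2.3   2.04  0.34  1.41] Ftool [0.1 0.2 0.6] M [ 0.    1.33 -0.05] gap 0.027882665155178878
t 17.8 dist 0.2 ang 0.0 dr/row [0.0006, 0.0002, 0.0]
0 [0.0, -0.2, -0.0]
```

No axial contact yet, so I keep going.

step_arm(moves=[{"offset":[0,0,0.5],"dr":[0,0,0],"claw":15},{"offset":[0,0,0.5],"dr":[0,0,0],"claw":15},{"offset":[0,0,0.5],"dr":[0,0,0],"claw":15},{"offset":[0,0,0],"dr":[0,0,0],"claw":15},{"offset":[0,0,0],"dr":[0,0,0],"claw":15}])

```text
time: 18.22
position: [0.5035, -0.218, 0.1845]
tcp_rot: [0.192, -0.633, 0.73, -0.174]
ft_force: [-7.0, 0.9, 5.1]
finger_gap: 0.0277
```

```bash
python3 chk.py; python3 c.py 10;python3 g.py w10.pkl; python3 - <<'E'
from h import *
s=pickle.load(open('w10.pkl','rb'))
cv2.imwrite('pics/w10c.png',cv2.resize(s['frame'][170:380,220:420],None,fx=2.8,fy=2.8,interpolation=cv2.INTER_CUBIC))
E
```

```text
18.2167 h 16.5 q [ 1.01  0.67 -0.86  2.3   2.04  0.34  1.41] Ftool [ -0.7   0.5 -13.3] M [-0.03  1.24 -0.03] gap 0.027673446535984466
t 18.2167 dist 0.3 ang 0.1 dr/row [0.0002, -0.0006, 0.0009]
0 [0.0, -0.3, -0.0]
18.2667 [ 0.50347731 -0.2179851   0.18450995] [ 1.01  0.67 -0.86  2.3   2.04  0.34  1.41] [[-0.126, -0.857, 0.5], [-0.99, 0.139, -0.011], [-0.06, -0.496, -0.866]]
top 4149 ((1.2202930450439453, 0.6416149139404297), (30.594221115112305, 55.39473342895508), 0.07102907449007034)
tilt top deg [ 0.52376523 -0.24040718] z -37.248027585465564
stub 482 [  1.20634383   0.92418164 -49.36021498]
flange 3056 [15.93295636  0.48512947  7.79648578] ((1.9523783922195435, 1.076545238494873), 27.232099533081055)
face x 16.241593873005407 yaw deg 0.17023739898579718 tilt deg 0.18556201248297993
```

View pics/w10c.png

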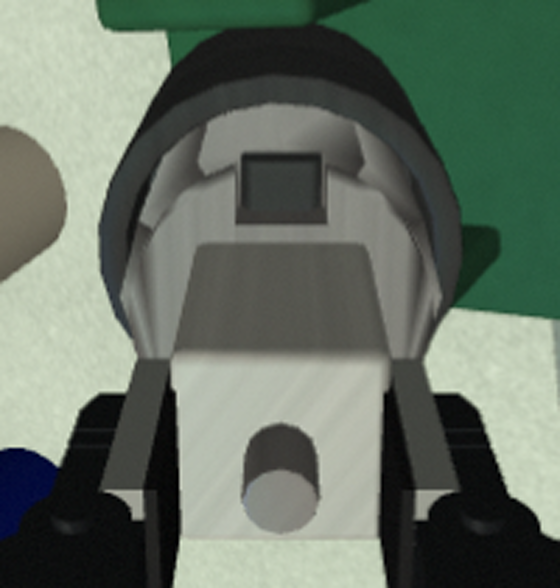

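step_arm(moves=[{"offset":[0,0,0.4],"dr":[0,0,0],"claw":15},{"offset":[0,0,0.3],"dr":[0,0,0],"claw":15},{"offset":[0,0,0],"dr":[0,0,0],"claw":15},{"offset":[0,0,0],"dr":[0,0,0],"claw":15},{"offset":[0,0,0],"dr":[0,0,0],"claw":15}])

```text
time: 18.68
position: [0.5034, -0.218, 0.1844]
tcp_rot: [0.191, -0.633, 0.73, -0.174]
ft_force: [-13.1, -0.3, 14.2]
finger_gap: 0.0278
```

```bash
python3 chk.py
```

```text
18.6833 h 16.4 q [ 1.01  0.67 -0.86  2.3   2.04  0.35  1.41] Ftool [  0.7   1.1 -24.2] M [-0.03  1.17 -0.05] gap 0.027815582048443265
t 18.6833 dist 0.4 ang 0.1 dr/row [-0.0001, -0.0012, 0.0013]
0 [-0.0, -0.4, 0.0]
```

Hard stop: no travel while the axial force rose to 24 N. I relieve the push, then release.

step_arm(moves=[{"offset":[0,0,-0.7],"dr":[0,0,0],"claw":15},{"offset":[0,0,0],"dr":[0,0,0],"claw":30},{"offset":[0,0,0],"dr":[0,0,0],"claw":36},{"offset":[0,0,0],"dr":[0,0,0],"claw":45},{"offset":[0,0,0],"dr":[0,0,0],"claw":55}])

```text
time: 19.1
position: [0.5053, -0.2181, 0.1847]
tcp_rot: [0.193, -0.633, 0.73, -0.174]
ft_force: [0.4, 0.1, -0.5]
finger_gap: 0.0545
```

step_arm(moves=[{"offset":[0,0,0],"dr":[0,0,0],"claw":75},{"offset":[0,0,0],"dr":[0,0,0],"claw":80},{"offset":[0,0,0],"dr":[0,0,0],"claw":80},{"offset":[0,0,0],"dr":[0,0,0],"claw":80},{"offset":[0,0,0],"dr":[0,0,0],"claw":80}])

```text
time: 19.52
position: [0.504, -0.218, 0.1839]
tcp_rot: [0.192, -0.633, 0.73, -0.173]
ft_force: [-0.5, -0.2, 0.1]
finger_gap: 0.0801
```

```bash
python3 chk.py; python3 c.py 11; python3 - <<'E'
from h import *
s=pickle.load(open('w11.pkl','rb'))
cv2.imwrite('pics/w11c.png',cv2.resize(s['frame'][170:400,200:440],None,fx=2.5,fy=2.5,interpolation=cv2.INTER_CUBIC))
from sim import *
q=sensors.get_obs()['joint_positions']; a=fk2(q,X)
run(q,seg(a,(a[0]+.08*SZ,a[1]),8),2)
E
```

```text
19.5167 h 15.7 q [ 1.    0.67 -0.86  2.3   2.04  0.34  1.41] Ftool [-0.1 -2.7 -5.7] M [ 0.03  0.49 -0.  ] gap 0.08007045376861094
t 19.5167 dist 0.1 ang 0.0 dr/row [0.0005, 0.0002, 0.0001]
0 [0.0, -0.1, -0.0]
19.5667 [ 0.5040076  -0.21801401  0.18390762] [ 1.    0.67 -0.86  2.3   2.04  0.34  1.41] [[-0.126, -0.857, 0.499], [-0.99, 0.14, -0.01], [-0.061, -0.496, -0.866]]
2 p [ 0.52  -0.221  0.211] tip [ 0.552 -0.223  0.153] tilt [ 0.5  -0.01 -0.87] q [ 1.01  0.61 -0.83  2.3   2.    0.28  1.44] e 0.0mm
4 p [ 0.51  -0.221  0.228] tip [ 0.542 -0.223  0.171] tilt [ 0.5  -0.01 -0.87] q [ 1.01  0.55 -0.78  2.3   1.95  0.21  1.49] e 0.0mm
6 p [ 0.5   -0.22   0.245] tip [ 0.532 -0.223  0.188] tilt [ 0.5  -0.01 -0.87] q [ 0.98  0.48 -0.69  2.3   1.89  0.11  1.55] e 0.0mm
8 p [ 0.49  -0.22   0.262] tip [ 0.522 -0.223  0.205] tilt [ 0.5  -0.01 -0.87] q [ 0.86  0.4  -0.48  2.29  1.74  0.04  1.71] e 33.9mm
```

View pics/w11c.png

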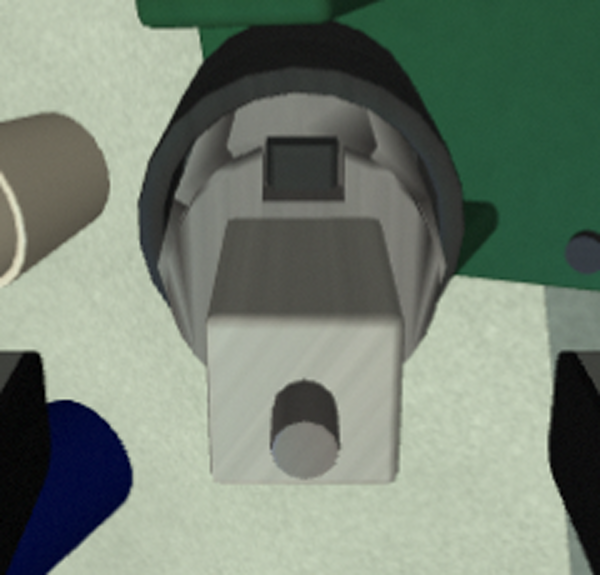

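step_arm(moves=[{"offset":[0,0,-6],"dr":[0,0,0],"claw":80},{"offset":[0,0,-12],"dr":[0,0,0],"claw":80},{"offset":[0,0,-15],"dr":[0,0,0],"claw":80},{"offset":[0,0,-15],"dr":[0,0,0],"claw":80},{"offset":[0,0,-15],"dr":[0,0,0],"claw":80}])

```text
time: 19.98
position: [0.472, -0.2171, 0.2394]
tcp_rot: [0.193, -0.632, 0.73, -0.173]
ft_force: [-0.3, -0.6, 0.2]
finger_gap: 0.0799
```

step_arm(moves=[{"offset":[0,0,0],"dr":[0,0,0],"claw":80},{"offset":[0,0,0],"dr":[0,0,0],"claw":80},{"offset":[0,0,0],"dr":[0,0,0],"claw":80},{"offset":[0,0,0],"dr":[0,0,0],"claw":80},{"offset":[0,0,0],"dr":[0,0,0],"claw":80}])

```text
time: 20.4
position: [0.4726, -0.217, 0.2378]
tcp_rot: [0.192, -0.633, 0.73, -0.172]
ft_force: [-0.3, -0.7, 0.2]
finger_gap: 0.0802
```

```bash
python3 chk.py; python3 c.py 12; python3 - <<'E'
from h import *
s=pickle.load(open('w12.pkl','rb')); P=cloud(s)
cv2.imwrite('pics/w12c.png',cv2.resize(s['frame'][150:400,190:450],None,fx=2.4,fy=2.4,interpolation=cv2.INTER_CUBIC))
d=P-NOSE;h=d@SZ;x=d@SX;y=d@SY
v=s['range_z']>0
m=v&(abs(h-.055)<.005)&(abs(x)<.022)&(abs(y)<.022)
Q=d[m]; c=np.linalg.svd(Q-Q.mean(0))[2][2]; c*=np.sign(c@SZ); print('neck top h',h[m].mean(),'xy',x[m].mean(),y[m].mean(),'tilt err deg',np.degrees(np.arccos(c@SZ)),m.sum())
m=v&(abs(h-.010)<.004)&(np.hypot(x,y)<.027)&(np.hypot(x,y)>.021);print('flange top h',np.median(h[m]),m.sum())
m=v&(abs(h)<.003)&(np.hypot(x,y)<.0285)&(np.hypot(x,y)>.0275);print('ring h',np.median(h[m]),m.sum())
s=snap('scene'); cv2.imwrite('pics/scene12.png',s['frame'])
E
```

```text
20.4 h 78.1 q [ 0.97  0.46 -0.68  2.3   1.88  0.09  1.56] Ftool [ 0.4 -3.  -5.7] M [-0.03  0.48 -0.05] gap 0.08021305903286789
t 20.4 dist 0.6 ang 0.1 dr/row [0.0014, 0.0015, -0.0002]
0 [0.3, -0.5, -0.0]
20.45 [ 0.47254043 -0.21706751  0.23781284] [ 0.97  0.46 -0.68  2.3   1.88  0.09  1.56] [[-0.126, -0.857, 0.499], [-0.99, 0.14, -0.009], [-0.062, -0.495, -0.867]]
neck top h 0.05360961290223003 xy -0.0018499905221986228 -0.0019248993694157145 tilt err deg 0.5978275475922104 2568
flange top h 0.008642070224087644 1257
ring h -0.0010383700234171261 157
```

View pics/w12c.png

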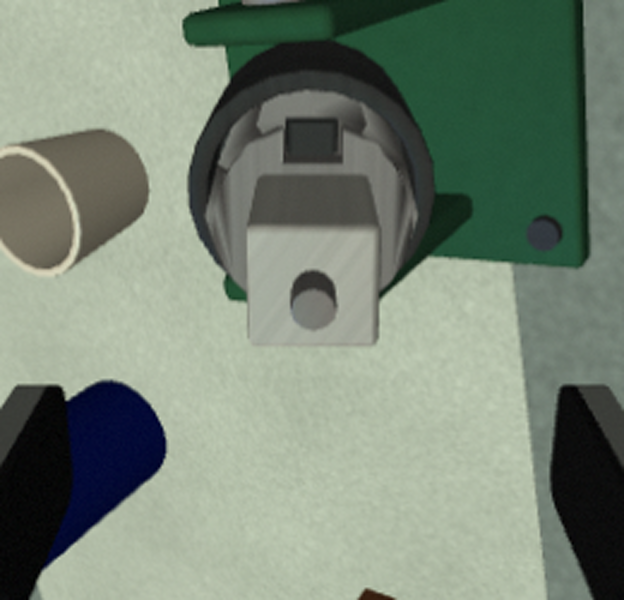

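View pics/scene12.png

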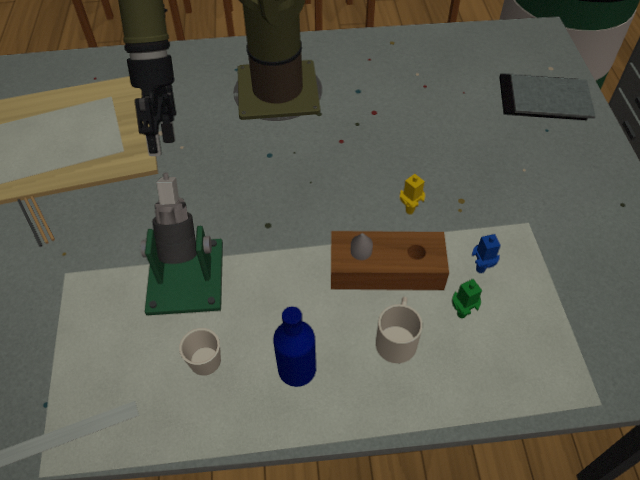

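The flange top reads 9.7 mm above the ring (10 nominal) and the neck top 54.6 mm (55 nominal), so the arbor is home. The dog shows in the slot at crop (313,140). In the scene picture the gripper is clear, and the centre, bottle, mug and jar stand where they did.

```bash
python3 -c "
from rig import arm
print(arm.sign_off())"
```

```text
the job is handed in; nothing more can be done
None
```

The arbor is seated in the leaning spindle with its slots over the dogs and its flange home on the nose. I let go, backed off and handed the job in at about 20.5 s of the 58 s; no verdict is reported.

- **Fit:** I measured the dogs at about 7° from the y axis. The wrist view showed the slot centred on the dog on the way down. The flange met a hard stop: the push rose to about 24 N with no further travel.
- **Last checks after release:** The flange top stands 9.7 mm above the ring face (10 nominal) and the neck top 54.6 mm (55 nominal). The measured axis is about 0.6° off the spindle's, within camera error. One dog shows inside its slot; the other was out of view.
- **Rest of the scene:** The gripper is clear, with no force on the tool. The pointed centre, bottle, mug and pot, and the coloured look-alikes, stand where they were in the last picture.
- **What went wrong on the way:** The first approach ran joint 6 to its lower limit, reading 0.04 rad, about 14 mm short of the pre-insertion point. I backed out and came in again with the wrist turned the other way.
- **Disagreements:** The wrist camera read about 1 mm low along the spindle axis, and up to about 2 mm off sideways in where it placed the arbor in the gripper. I corrected part of the sideways error, and the shank still went in with almost no side force.

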